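# Dry slide rack from the back of the drip hook

### The arm

A 6-joint arm with a two-finger parallel gripper is mounted at the origin on a cart in front of the work surface, level with it; the furniture and walls round the work are solid. World frame = base frame: x ahead of the robot, y to its left, z up, the work surface at z = 0. Lengths are in m, angles in rad, forces in N, time in s.
With the tool pointing down it reaches from about 0.35 to 0.775 m from the base axis. Payload 7.3 kg.
Tool frame: the origin (TCP) lies at the very end of the fingers, on their centre line; the grasp point (between the pads) lies 19 mm behind it (robot.tcp_to_grasp is the distance from the TCP to the grasp point, in m); y points along the fingers, x is the direction in which the jaws open and shut, and the axes are right-handed (so a half turn about y gives the same grasp; the last joint's range is limited). The gripper opens to 92 mm and grips with 3 to 60 N. Pads are 19 mm wide; open, the fingers measure 130 mm over their backs; the gripper's body (75 mm by 190 mm) begins 47 mm behind the grasp point.
Start: joints at [-0.146, 0.342, 1.524, -0, 1.275, -0.146], TCP at [0.525, 0, 0.227] pointing down, gripper open.
Joint ranges: [-2.53, 2.53], [-0.77, 2.02], [0.04, 2.7], [-1, 4.14], [0.28, 2.66], [-3.11, 3.11]. Speed limits (rad/s): [2.57, 2.57, 3.14, 3.14, 3.14, 3.14].

### API

Orientations are given as a unit quaternion [x, y, z, w].
In Python, from plant import robot gives the robot as it stands. The module is installed in compiled form; this text tells all that it offers.
- The arm moves only by the shell command python3 -m creep 'ROWS' [FORCE]. ROWS is JSON, a list that holds one entry, the list of rows, each a list of 7 numbers: the shift along the tool's x, y, z in cm, then the turn, a rotation vector about the tool's x, y, z in degrees, then the finger opening in cm, from 0 to 9.18. In form: [[[tx, ty, tz, wx, wy, wz, grip], ...]]. A call has 1 to 5 rows; each row is the pose to reach, as a shift and turn from the pose commanded when the call began, along the tool's axes at that moment; what a row does not reach only later rows make up. A row lasts 1/8 s, in which the tool goes at most 62.5 mm and 10.7 degrees, less where a joint would pass 70% of its speed; a pose out of reach is approached as far as the arm can. A call with a gripper value outside its range is refused whole. The fingers move at their own pace and stop on an object; FORCE is the grip in N (left out, the last holds). Time passes only in rows, so rows that repeat a pose let the fingers close. It gives the time, the measured TCP pose, the force and the opening at its end, in the units of the state.
- robot.state(): the state, without advancing time (a new reading comes with each control period).
- robot.get_image(name): name is "scene" or "side" or "wrist"; returns a dict with "image" (480x640x3 uint8, red, green, blue), "camera_matrix" (3x3 intrinsics, pixels), "pose" (4x4, takes a point from camera to world coordinates). Camera axes: x right, y up, looking along -z (the intrinsics and any distortion apply to the point x, -y, -z); pixel columns grow to the right and rows downward; lengths in m; the calibration is good to about 2 mm. The wrist camera is an equidistant fisheye: a pixel r from the principal point sees the ray r / f radians off the axis. A picture is of the moment at which its call begins. There is no depth.
- robot.close_job(): hands the job in, once; it reports no verdict.
Trained networks look in a picture, given as the dict that the camera call returned (one of the last four; its "shot" number tells which), for a name from the list of things; names that differ only in an ending like _2 or _b are one class to them, and where a whole thing is asked for, a point or a joint stands for the part that bears it (a point fixed in the world has none). Each returns a list of dicts, best first, with "score" (0 to 1); they miss things now and then, are a little off and sometimes report something else, mostly with a low value. They report only what shows in the picture. A call takes as long as a camera call. They do not tell look-alikes from the thing itself.
- robot.cut_out(name, picture): "pixels" (480x640 bool, what is visible of it) and "rect" ([left, top, width, height] in pixels, round what is visible of it).
The state is a dict: "clock": time; "q": joint angles; "joint_vel": joint speeds; "tau": joint torques, N m; "eef_pos": TCP position; "orientation": TCP orientation; "wrist_force": force on the tool from outside, world axes, zero at the start; "wrist_torque": the same for the moment, N m; "gripper_width": finger opening in m.
Only numpy, scipy, OpenCV 4.12 (cv2) and the standard library are available. Lean on these libraries where they do the work, as an engineer would, in place of code of your own. Each camera call takes 0.05 s, during which the arm holds its last target.

### The job

The slide rack at the back of the full drip hook is needed in the empty glass staining dish. First move the front rack and then the middle one to the spare hook, each slid gently back until it just meets what is behind it (the black stop collar, then the first rack) without shoving the stop collar along, and then take the rear rack and lower it upright into the dish until it stands on the dish's floor. Handle everything gently and leave the specimen cup, the timer and the tally counter alone.

Things in the scene. Friction and masses are not known exactly. Their poses are not given: they have to be found in the camera images.
- loaded_hook: steel drip stand carrying the three racks, fixed. Tray 180 x 100 x 18 mm; origin: centre of its underside, z up. One level flat bar (10 mm wide in y, 8 mm high, top at z = 125) runs along x over the tray's middle line, from a post at x = +79 mm (no higher than the bar) to its open end at x = -81 mm. -x points roughly to the robot.
- loaded_hook_tip (a point): open end of that bar, at the height of the bar's top: (-81, 0, 125) mm in the stand's frame. The last 6 mm of the bar is an upturned lip standing 8 mm above the bar's top.
- spare_hook: a second stand, same shape and axes, fixed; its bar is empty but for the black stop collar: disc of 32 mm diameter, 10 mm thick, round the bar in front of the post. Friction alone holds it: it slips at about 9 N. Its front face lies at x = +11 to +58 mm, different each time and not measured: feel for it. A push of 2 to 5 N is a sure touch; do not shove it more than 3 mm.
- spare_hook_tip (a point): open end of the spare bar, at the height of the bar's top, with the same 8 mm lip
- front_rack: rack nearest the open end of loaded_hook. Three alike: white plastic slide rack, about 0.1 to 0.17 kg. Origin: centre of underside; x along the bar, z up. Carrier 28 (x) x 84 (y) x 50 (z) mm; above its middle a hanger 32 mm wide (y) with a closed eye 20 mm wide, z = 58 to 88, for the bar; on top a solid head 32 x 32 mm, z = 88 to 114, pinched by its y sides.
- middle_rack: next rack behind it, same shape and axes. A hanging rack's origin is 37 mm above the stand's. It comes off only over the open end, lifted 9 to 20 mm to clear the lip, and goes on likewise. Racks pushed together touch head to head, 32 mm between origins; against the collar too the head touches, 16 mm from the origin.
- rear_rack: rack at the back of loaded_hook, next to the post, same shape and axes; the one for the dish
- dish: empty glass staining dish, fixed. Origin: centre of its underside, z up. Inside 33 (x) x 89 (y) mm, inner floor at z = 4 mm, rim at z = 60 mm, walls 4 mm: it takes one rack, long side along y (either way round), with 2.5 mm to spare on each side.
- specimen_cup: bystander: lidded specimen cup with an orange lid, 65 x 65 x 71 mm, origin at the centre of its underside; leave alone
- timer: bystander: white digital timer, 60 x 64 x 18 mm, origin at the centre of its underside; leave alone
- tally: bystander: small round hand tally counter, 56 x 52 x 19 mm, origin at the centre of its underside; leave alone
Things that resemble listed ones, but are neither listed nor needed, are in the scene too. What is shaped like the dish but blue is not meant.

How it is judged:
By the outcome, as a careful person would: the job done as asked, in the order asked, and still so for the second after the job is handed in, with the robot touching nothing.
It also fails if it takes over 72 s, if anything falls off the work surface, if the arm or the gripper's body presses on something with over 40 N, if the wrist force passes 120 N, or if a joint passes its speed limit or range.

## Working session

There is one attempt and no reset: what is moved stays moved. The work goes in short steps, Python scripts to look and compute and a shell command to move; the robot and the scene stay as the last step left them, time stands still between calls to the robot, and variables do not carry over. Pictures are saved under pics/ and viewed, and the job is handed in when it is done.

```bash
ls; mkdir -p pics; python3 - <<'E'
from plant import robot
import cv2,pickle
s=robot.state();print({k:(v if not hasattr(v,'round') else v) for k,v in s.items()})
for n in ["scene","side","wrist"]:
    d=robot.get_image(n);cv2.imwrite(f"pics/{n}0.png",d["image"][:,:,::-1]);pickle.dump(d,open(f"{n}0.pkl","wb"))
    print(n,d["camera_matrix"],d["pose"],[k for k in d])
print(robot.tcp_to_grasp)
E
```

```text
pics
{'clock': 0.0, 'q': array([-1.45994737e-01,  3.42731146e-01,  1.52503537e+00, -2.79148354e-06,
        1.27539195e+00, -1.46025157e-01]), 'joint_vel': array([-2.71238379e-05, -2.94137690e-04, -9.26320828e-05, -7.81678123e-04,
        6.56208991e-04, -4.77247693e-04]), 'tau': array([ 7.61924657e-04, -4.31245601e+01, -2.44219762e+01,  7.17750052e-02,
        5.59406646e-02, -1.04314388e-04]), 'eef_pos': array([5.24585844e-01, 8.50611471e-05, 2.26034189e-01]), 'orientation': array([-7.07026954e-01,  5.36801678e-04,  5.58888575e-04,  7.07186174e-01]), 'wrist_force': array([-0.35830786, -0.3102282 , -0.2589784 ]), 'wrist_torque': array([-0.01121449, -0.02664846, -0.02836036]), 'gripper_width': 0.09199042107914057}
scene [[613.89407416   0.         328.80398117]
 [  0.         613.89407416 241.73933642]
 [  0.           0.           1.        ]] [[ 0.87900245  0.32247431 -0.35123357 -0.02146045]
 [-0.47674722  0.58176255 -0.65898742 -1.13700881]
 [-0.00817198  0.74670119  0.66510943  1.15451571]
 [ 0.          0.          0.          1.        ]] ['image', 'camera_matrix', 'pose', 'shot']
side [[514.33162795   0.         318.45763649]
 [  0.         514.33162795 243.1903704 ]
 [  0.           0.           1.        ]] [[ 0.92139701  0.21896225 -0.32106555  0.12119186]
 [-0.38816922  0.47864162 -0.78754483 -1.07650222]
 [-0.01876726  0.85026921  0.52601336  0.74209496]
 [ 0.          0.          0.          1.        ]] ['image', 'camera_matrix', 'pose', 'shot']
wrist [[371.64829954   0.         325.47722424]
 [  0.         371.64829954 239.60013369]
 [  0.           0.           1.        ]] [[ 9.99999253e-01  2.82762714e-04  1.18876048e-03  5.24952327e-01]
 [-5.96622426e-04  9.61996253e-01  2.73061995e-01  7.41801807e-02]
 [-1.06637138e-03 -2.73062500e-01  9.61995704e-01  3.84204851e-01]
 [ 0.00000000e+00  0.00000000e+00  0.00000000e+00  1.00000000e+00]] ['image', 'camera_matrix', 'pose', 'shot']
0.0188
```

View pictures.

View pics/scene0.png

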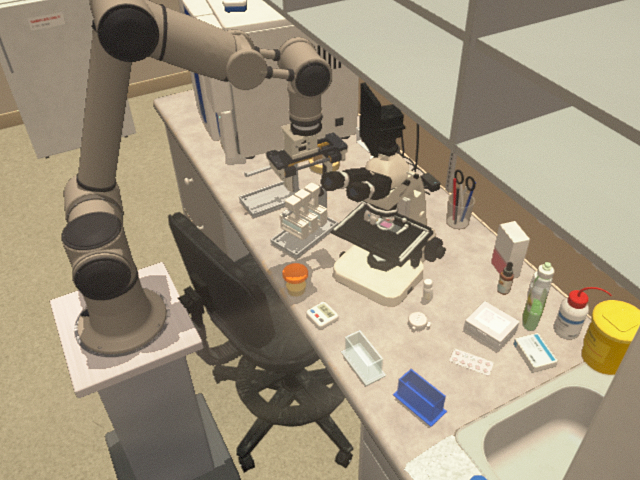

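View pics/side0.png

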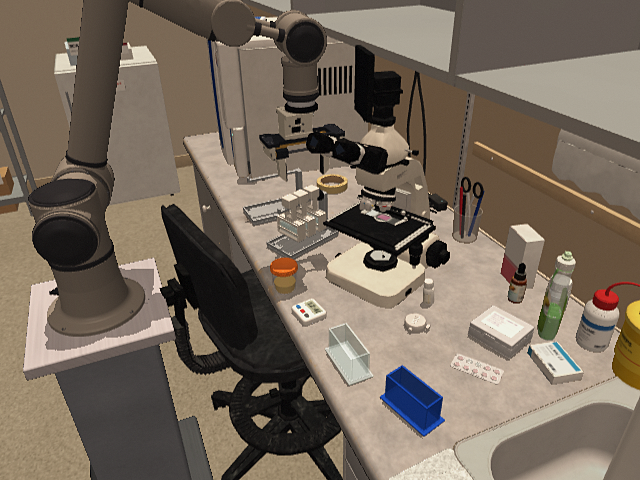

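View pics/wrist0.png

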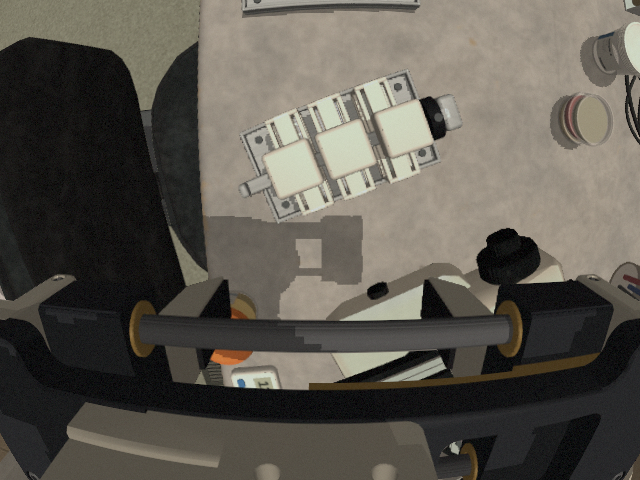

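```bash
cat > h.py <<'E'
import numpy as np,cv2,pickle
from scipy.spatial.transform import Rotation as R
def ray(d,uv,wrist):
    K=d["camera_matrix"];P=d["pose"];p=(np.array(uv,float)-[K[0,2],K[1,2]])/K[0,0]
    if wrist:
        r=np.linalg.norm(p);v=np.array([0,0,1.]) if r<1e-9 else np.r_[p/r*np.sin(r),np.cos(r)]
    else: v=np.r_[p,1.]
    v=v*[1,-1,-1];v=P[:3,:3]@v;return P[:3,3],v/np.linalg.norm(v)
def atz(d,uv,z,wrist):
    o,v=ray(d,uv,wrist);return o+v*(z-o[2])/v[2]
def tri(obs):
    A=np.zeros((3,3));b=np.zeros(3);rs=[ray(*o) for o in obs]
    for o,v in rs:
        M=np.eye(3)-np.outer(v,v);A+=M;b+=M@o
    X=np.linalg.solve(A,b);return X,[np.linalg.norm(np.cross(v,X-o))*1000 for o,v in rs]
def proj(d,X,wrist):
    K=d["camera_matrix"];P=d["pose"];X=np.atleast_2d(X);c=(X-P[:3,3])@P[:3,:3]*[1,-1,-1]
    if wrist:
        n=np.linalg.norm(c[:,:2],axis=1);t=np.arctan2(n,c[:,2]);p=c[:,:2]/np.maximum(n,1e-9)[:,None]*t[:,None]
    else: p=c[:,:2]/c[:,2:]
    return p*K[0,0]+[K[0,2],K[1,2]]
E
python3 - <<'E'
from plant import robot
from h import *
names="loaded_hook spare_hook front_rack middle_rack rear_rack dish specimen_cup timer tally".split()
for n in ["wrist","side","scene"]:
    d=robot.get_image(n);pickle.dump(d,open(n+"0.pkl","wb"))
    for m in names:
        for r in robot.cut_out(m,d)[:4]:
            ys,xs=np.nonzero(r["pixels"]);c=(xs.mean(),ys.mean())
            print(n,m,round(r["score"],2),np.round(r["rect"]),np.round(c,1),atz(d,c,0.05,n=="wrist").round(3))
print(robot.state()["clock"])
E
```

```text
wrist loaded_hook 0.62 [239.  70. 222. 153.] [347.6 141.5] [0.544 0.07  0.05 ]
wrist spare_hook 0.61 [349.  79.  84. 105.] [392.1 128.4] [0.584 0.083 0.05 ]
wrist spare_hook 0.57 [238.   0. 183.  17.] [322.7   4.7] [0.522 0.198 0.05 ]
wrist front_rack 0.59 [262. 110.  68. 107.] [295.7 163.6] [0.498 0.05  0.05 ]
wrist front_rack 0.29 [305.  92.  72. 108.] [342.6 146. ] [0.54  0.066 0.05 ]
wrist middle_rack 0.71 [309.  92.  63. 108.] [342.9 145.7] [0.54  0.066 0.05 ]
wrist rear_rack 0.6 [351.  77.  82. 108.] [392.1 128.4] [0.584 0.083 0.05 ]
wrist specimen_cup 0.61 [210. 290.  48.  77.] [237.4 325.3] [ 0.433 -0.113  0.05 ]
wrist timer 0.72 [231. 364.  48.  22.] [256.  376.9] [ 0.447 -0.18   0.05 ]
wrist timer 0.21 [237.  69. 225. 156.] [347.6 142. ] [0.544 0.07  0.05 ]
wrist tally 0.56 [306.  95.  70. 103.] [342.8 145.6] [0.54  0.066 0.05 ]
side loaded_hook 0.88 [266. 191.  71.  68.] [302.3 236.1] [0.519 0.01  0.05 ]
side spare_hook 0.88 [243. 170.  62.  59.] [268.5 201.6] [0.5   0.236 0.05 ]
side front_rack 0.97 [276. 197.  29.  45.] [290.8 219.9] [0.521 0.104 0.05 ]
side front_rack 0
[... 827 characters left out ...]
0.05 ]
scene front_rack 0.58 [281. 196.  30.  42.] [294.2 219.4] [0.522 0.088 0.05 ]
scene middle_rack 0.73 [296. 188.  21.  43.] [306.6 209.8] [0.572 0.11  0.05 ]
scene rear_rack 0.9 [302. 184.  28.  41.] [316.1 203.7] [0.609 0.122 0.05 ]
scene dish 0.74 [239. 166.  60.  49.] [267.2 196.9] [0.498 0.22  0.05 ]
scene dish 0.66 [342. 331.  42.  53.] [362.7 357.3] [ 0.443 -0.42   0.05 ]
scene dish 0.59 [394. 370.  52.  55.] [420.4 396.6] [ 0.497 -0.567  0.05 ]
scene specimen_cup 0.56 [285. 268.  23.  29.] [294.6 278.9] [ 0.418 -0.125  0.05 ]
scene timer 0.87 [304. 301.  34.  27.] [321.5 314.9] [ 0.421 -0.265  0.05 ]
scene tally 0.7 [407. 313.  22.  16.] [417.3 320.6] [ 0.611 -0.39   0.05 ]
1.65
```

```bash
python3 - <<'E'
import cv2
a=cv2.imread("pics/scene0.png")[130:330,220:470];cv2.imwrite("pics/sc_c.png",cv2.resize(a,None,fx=3,fy=3,interpolation=2))
a=cv2.imread("pics/side0.png")[130:330,220:470];cv2.imwrite("pics/si_c.png",cv2.resize(a,None,fx=3,fy=3,interpolation=2))
E
```

```text
(no output)
```

View pics/sc_c.png

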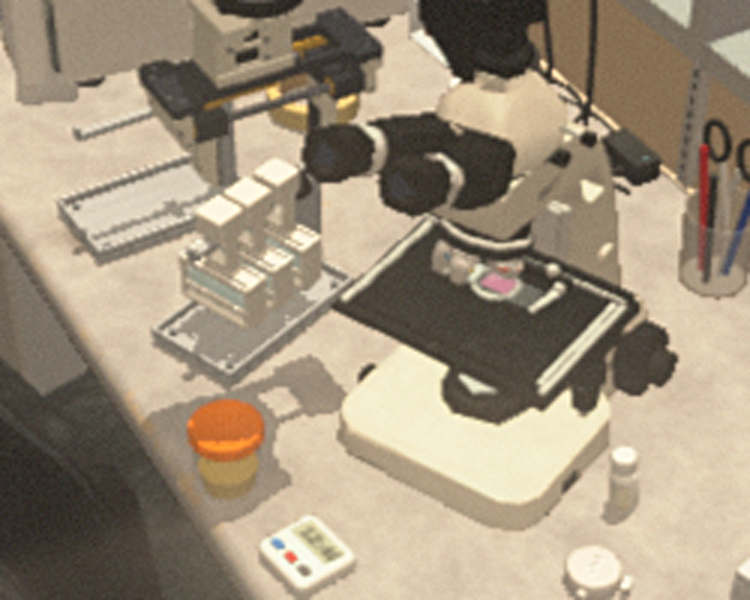

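View pics/si_c.png

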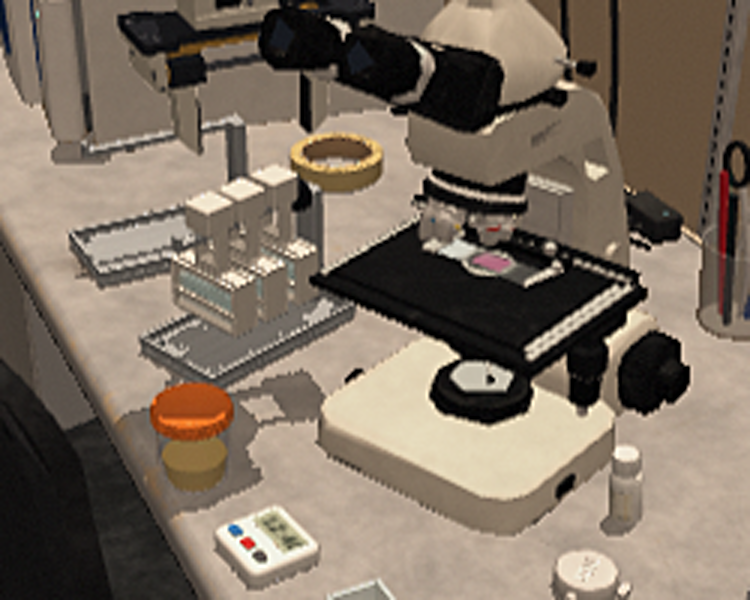

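```bash
python3 - <<'E'
from h import *
sc=pickle.load(open("scene0.pkl","rb"));si=pickle.load(open("side0.pkl","rb"));w=pickle.load(open("wrist0.pkl","rb"))
def c3(x,y): return (220+(x+.5)/3-.5,130+(y+.5)/3-.5)
for n,a,b in [("eye1 left end",(330,152),(275,40)),("eye2 left end",(410,188),(375,68)),("stage left corner",(335,302),(313,278)),("stage back corner",(432,222),(418,222)),("stage front",(525,392),(525,362)),("base left front",(345,425),(325,430)),
 ("loaded tray front-left corner",(155,332),(143,343)),("tray front right",(230,378),(185,378)),
 ("rear head front left top corner",(262,170),(262,182)),("front head",(196,210),(188,205))]:
    X,e=tri([(sc,c3(*a),0),(si,c3(*b),0)]);print(n,X.round(3),np.round(e,1))
# head centers in wrist
for c in [(291,168),(346,149),(402,129)]: print(c,atz(w,c,0.151,1).round(4))
E
```

```text
eye1 left end [ 0.469 -0.213  0.392] [5.6 5.6]
eye2 left end [ 0.509 -0.265  0.384] [0.4 0.4]
stage left corner [ 0.535 -0.103  0.146] [1.9 1.9]
stage back corner [ 0.66  -0.046  0.143] [5.7 5.7]
stage front [ 0.628 -0.264  0.135] [3.7 3.7]
base left front [ 0.543 -0.106  0.   ] [2. 2.]
loaded tray front-left corner [ 0.447  0.093 -0.002] [1.7 1.7]
tray front right [ 0.447 -0.058  0.055] [10.5 10.5]
rear head front left top corner [0.581 0.124 0.12 ] [1.5 1.5]
front head [0.495 0.083 0.133] [0.8 0.8]
(291, 168) [0.5031 0.0547 0.151 ]
(346, 149) [0.5376 0.0666 0.151 ]
(402, 129) [0.5728 0.08   0.151 ]
```

```bash
python3 -m creep '[[[-1,-2,6,0,0,0,9.18],[-2,-3,12,0,0,0,9.18],[-2,-3,12,0,0,0,9.18]]]'
python3 - <<'E'
from plant import robot
from h import *
d=robot.get_image("wrist");pickle.dump(d,open("w1.pkl","wb"));cv2.imwrite("pics/w1.png",d["image"][:,:,::-1])
s=robot.state();print(s["clock"],s["eef_pos"],s["q"].round(3))
E
```

```text
clock: 2.02
eef_pos: [0.5045, 0.1235, 0.2578]
orientation: [-0.707, -0.003, 0.001, 0.707]
wrist_force: [0.2, -0.4, -0.5]
gripper_width: 0.0916
2.075 [0.50472795 0.12162217 0.25713987] [ 0.089  0.308  1.488 -0.     1.345  0.085]
```

View pics/w1.png

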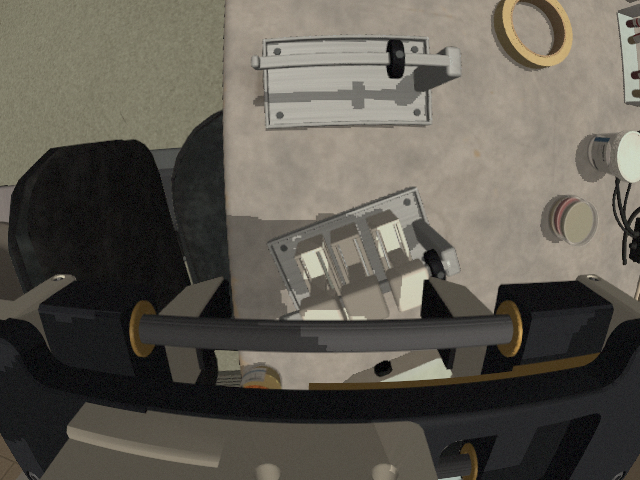

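```bash
python3 - <<'E'
import cv2
a=cv2.imread("pics/w1.png")[20:145,240:480];cv2.imwrite("pics/w1a.png",cv2.resize(a,None,fx=3.3,fy=3.3,interpolation=2))
a=cv2.imread("pics/wrist0.png")[60:235,225:480];cv2.imwrite("pics/w0a.png",cv2.resize(a,None,fx=3,fy=3,interpolation=2))
a=cv2.imread("pics/w1.png")[170:330,240:480];cv2.imwrite("pics/w1b.png",cv2.resize(a,None,fx=3.3,fy=3.3,interpolation=2))
E
```

```text
(no output)
```

View pics/w1a.png

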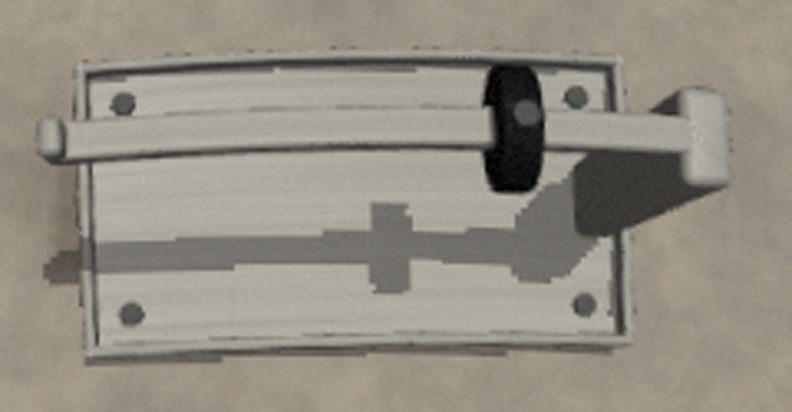

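View pics/w0a.png

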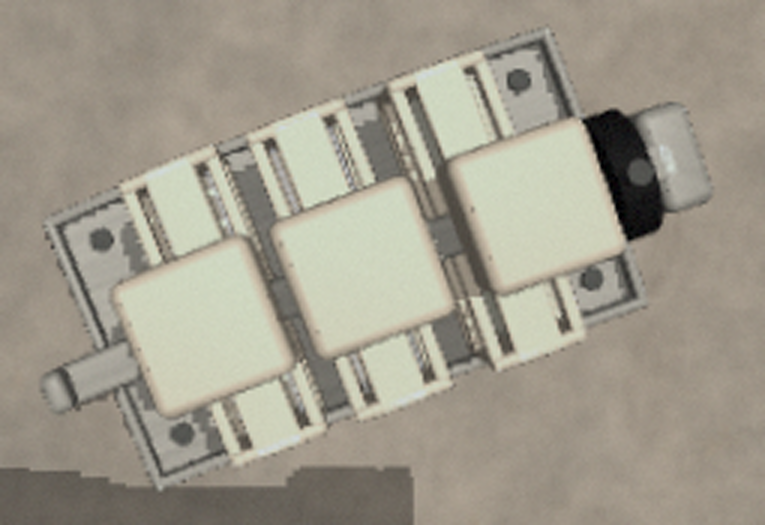

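View pics/w1b.png

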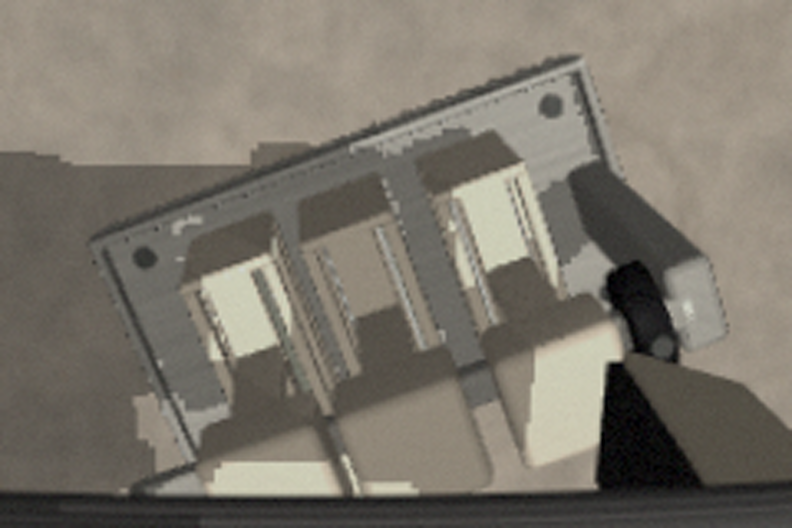

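```bash
cat > fit.py <<'E'
from h import *
from scipy.optimize import least_squares
def T(x,y,a,P):
    P=np.asarray(P,float);c,s=np.cos(a),np.sin(a);return np.c_[x+c*P[:,0]-s*P[:,1],y+s*P[:,0]+c*P[:,1],P[:,2]]
def fit(d,P,uv,x0,wrist=1,freez=False):
    P=np.array(P,float)/1000;uv=np.array(uv,float)
    def f(p):
        Q=T(*p[:3],P)
        if freez:Q[:,2]+=p[3]
        return (proj(d,Q,wrist)-uv).ravel()
    r=least_squares(f,list(x0)+([0] if freez else []),x_scale=0.01);return r.x,r.fun.reshape(-1,2)
E
python3 - <<'E'
from fit import *
w0=pickle.load(open("wrist0.pkl","rb"));w1=pickle.load(open("w1.pkl","rb"))
A=lambda L,s,o:[((x+.5)/s-.5+o[0],(y+.5)/s-.5+o[1]) for x,y in L]
H=[(-16,16,151),(16,16,151),(16,-16,151),(-16,-16,151)]
tr=[(-90,50,18),(90,50,18),(90,-50,18),(-90,-50,18)]
for fz in (0,1):
  p,e=fit(w1,tr+[(-81,0,133)],A([(78,62),(620,58),(632,345),(88,358),(40,138)],3.3,(240,20)),(0.5,0.23,0),freez=fz);print("spare",p.round(4),np.degrees(p[2]).round(2));print(e.round(1).tolist())
  p,e=fit(w0,tr+[(-81,0,133)],A([(45,222),(547,30),(645,305),(160,488),(43,388)],3,(225,60)),(0.53,0.07,0.35),freez=fz);print("loaded",p.round(4),np.degrees(p[2]).round(2));print(e.round(1).tolist())
  q=p
  p,e=fit(w1,tr[:2],A([(92,240),(583,57)],3.3,(240,170)),(0.53,0.07,0.35));print("loaded w1",p.round(4),np.degrees(p[2]).round(2))
  for c in ([(113,287),(247,237),(295,362),(165,417)],[(272,225),(408,178),(457,308),(325,357)],[(445,160),(585,118),(628,243),(497,293)]):
    p,e=fit(w0,H,A(c,3,(225,60)),(0.53,0.07,0.35),freez=fz)
    dd=p[:2]-q[:2];a=q[2];print("head",p.round(4),np.degrees(p[2]).round(2),"in stand",(np.array([np.cos(a)*dd[0]+np.sin(a)*dd[1],-np.sin(a)*dd[0]+np.cos(a)*dd[1]])*1000).round(1))
E
```

```text
spare [0.5288 0.261  0.0403] 2.31
[[-1.0, 0.1], [1.6, -0.8], [1.4, 0.7], [-0.8, 0.4], [-0.7, -0.4]]
loaded [0.5403 0.0668 0.3674] 21.05
[[-1.4, -1.9], [1.5, -1.9], [2.0, 0.0], [-1.9, 0.6], [-0.0, 2.3]]
loaded w1 [0.5406 0.0668 0.3714] 21.28
head [0.5042 0.0545 0.3633] 20.81 in stand [-38.1   1.4]
head [0.538  0.0668 0.3646] 20.89 in stand [-2.2  0.9]
head [0.5745 0.0812 0.3678] 21.08 in stand [37.1  1.1]
spare [ 0.5286  0.2618  0.0392 -0.0052] 2.25
[[-0.3, 0.6], [0.3, -0.3], [-0.1, 0.2], [-0.3, -0.3], [0.4, -0.1]]
loaded [ 0.54    0.0664  0.3675 -0.0064] 21.05
[[-0.3, -1.4], [-0.2, -0.4], [-0.2, -0.0], [-1.5, -0.4], [1.5, 1.6]]
loaded w1 [0.5406 0.0668 0.3714] 21.28
head [ 0.5025  0.0528  0.3633 -0.02  ] 20.82 in stand [-39.8   0.8]
head [ 0.539   0.0662  0.3646 -0.0188] 20.89 in stand [-1.   0.2]
head [ 0.5776  0.0816  0.3678 -0.0149] 21.08 in stand [40.6  0.7]
```

```bash
python3 -m creep '[[[0,0,-2,0,10.5,0,9.18],[0,0,-4,0,21,0,9.18],[0,1,-6.8,0,31.5,0,9.18],[0,3,-6.8,0,42,0,9.18],[0,5,-6.8,0,52.5,0,9.18]]]' && python3 -m creep '[[[0,0,0,0,10,0,9.18],[0,0,0,0,16.4,0,9.18],[0,0,0,0,16.4,0,9.18]]]'
python3 - <<'E'
from plant import robot
from h import *
d=robot.get_image("wrist");pickle.dump(d,open("w2.pkl","wb"));cv2.imwrite("pics/w2.png",d["image"][:,:,::-1])
s=robot.state();print(s["clock"],s["eef_pos"],s["q"].round(3),R.from_quat(s["orientation"]).as_matrix().round(4).tolist())
E
```

```text
clock: 2.7
eef_pos: [0.5051, 0.0499, 0.2059]
orientation: [0.633, -0.316, 0.316, -0.633]
wrist_force: [-0.4, 0.9, 0.5]
gripper_width: 0.0917
clock: 3.08
eef_pos: [0.505, 0.0506, 0.2063]
orientation: [0.583, -0.4, 0.4, -0.583]
wrist_force: [-0.1, -0.4, 0.3]
gripper_width: 0.0917
3.125 [0.50500529 0.05085245 0.20642166] [-0.051  0.328  1.603 -0.     1.21   1.151] [[0.3608, -0.0005, 0.9326], [-0.9326, -0.0003, 0.3608], [0.0001, -1.0, -0.0006]]
```

View pics/w2.png

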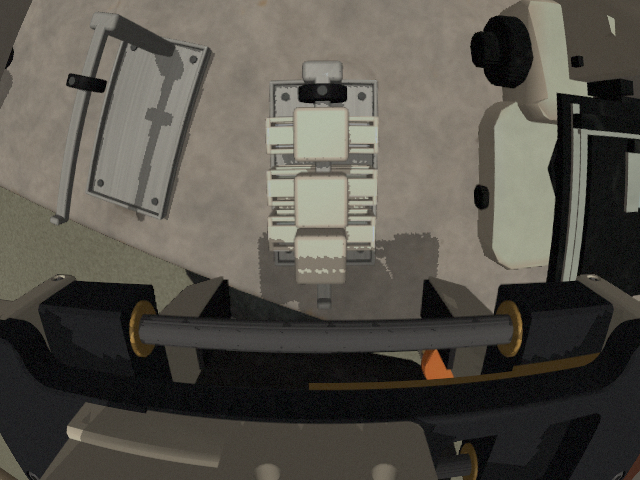

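```bash
python3 - <<'E'
import cv2
a=cv2.imread("pics/w2.png")[50:320,240:400];cv2.imwrite("pics/w2a.png",cv2.resize(a,None,fx=2.2,fy=2.2,interpolation=2))
E
```

```text
(no output)
```

View pics/w2a.png

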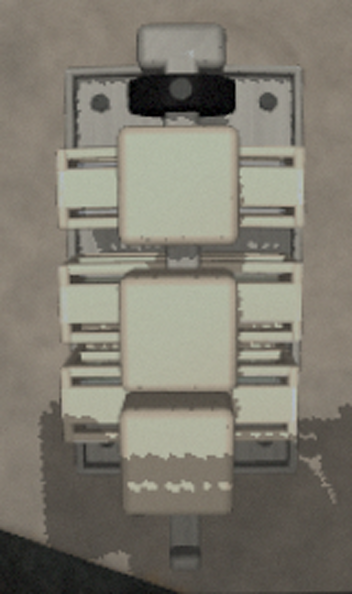

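```bash
python3 - <<'E'
from fit import *
w0=pickle.load(open("wrist0.pkl","rb"));w2=pickle.load(open("w2.pkl","rb"))
A=lambda L,s,o:[((x+.5)/s-.5+o[0],(y+.5)/s-.5+o[1]) for x,y in L]
c0=([(113,287),(247,237),(295,362),(165,417)],[(272,225),(408,178),(457,308),(325,357)],[(445,160),(585,118),(628,243),(497,293)])
# order: (-x,+y),(+x,+y),(+x,-y),(-x,-y);  in w2: up=+x, left=+y
c2=([(123,513),(123,407),(232,407),(232,513)],[(121,390),(121,277),(237,277),(237,390)],[(119,242),(119,126),(239,126),(239,242)])
for a,b in zip(c0,c2):
    Xs=[];
    for i in range(4):
        X,e=tri([(w0,A([a[i]],3,(225,60))[0],1),(w2,A([b[i]],2.2,(240,50))[0],1)]);Xs.append(X)
    Xs=np.array(Xs);print(Xs.mean(0).round(4),Xs[:,2].round(3),"err",np.round(e,1),"yaw",np.degrees(np.arctan2(*(Xs[1]+Xs[2]-Xs[0]-Xs[3])[1::-1])).round(1), "size",np.linalg.norm(Xs[1]-Xs[0]).round(4))
    H=[(-16,16,151),(16,16,151),(16,-16,151),(-16,-16,151)]
    p,e=fit(w2,H,A(b,2.2,(240,50)),(0.53,0.07,0.35));print("  w2 fit",p.round(4),np.degrees(p[2]).round(1))
E
```

```text
[0.5044 0.0542 0.1501] [0.153 0.149 0.147 0.151] err [0.4 0.4] yaw 20.8 size 0.0298
  w2 fit [0.5044 0.0542 0.3651] 20.9
[0.538  0.0667 0.1517] [0.153 0.151 0.15  0.153] err [0.6 0.6] yaw 20.5 size 0.03
  w2 fit [0.5378 0.0664 0.3654] 20.9
[0.5747 0.0808 0.1497] [0.147 0.153 0.15  0.149] err [0.6 0.6] yaw 20.6 size 0.031
  w2 fit [0.5749 0.0806 0.3654] 20.9
```

```bash
python3 -m creep '[[[-0.25,4,0.03,0,0.2,0,9.18],[-0.25,7,0.03,0,0.2,0,9.18],[-0.25,8.7,0.03,0,0.2,0,9.18],[-0.25,8.7,0.03,0,0.2,0,9.18]]]'
python3 - <<'E'
from plant import robot
from h import *
d=robot.get_image("wrist");cv2.imwrite("pics/w3.png",d["image"][:,:,::-1])
s=robot.state();print(s["clock"],s["eef_pos"],s["wrist_force"])
E
```

```text
clock: 3.62
eef_pos: [0.5036, 0.054, 0.1186]
orientation: [0.583, -0.402, 0.4, -0.582]
wrist_force: [0.3, 0.8, 1.1]
gripper_width: 0.0919
3.675 [0.50437617 0.0540301  0.11965098] [ 1.27559608 -0.52302716 -0.20725375]
```

View pics/w3.png

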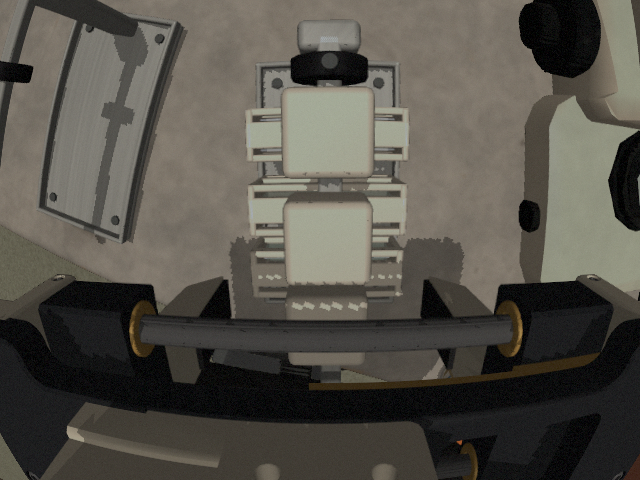

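```bash
python3 -m creep '[[[0,0,0,0,0,0,2.8],[0,0,0,0,0,0,2.8],[0,0,0,0,0,0,2.8],[0,0,0,0,0,0,2.8]]]' 20
```

```text
clock: 4.18
eef_pos: [0.5045, 0.0545, 0.12]
orientation: [-0.582, 0.401, -0.401, 0.583]
wrist_force: [0.4, -0.0, -0.6]
gripper_width: 0.056
```

```bash
python3 -m creep '[[[0,0,0,0,0,0,2.8],[0,0,0,0,0,0,2.8],[0,0,0,0,0,0,2.8],[0,0,0,0,0,0,2.8]]]' 20
```

```text
clock: 4.68
eef_pos: [0.5044, 0.0544, 0.1197]
orientation: [-0.582, 0.401, -0.401, 0.582]
wrist_force: [-0.2, 0.3, -0.2]
gripper_width: 0.0322
```

```bash
python3 -m creep '[[[0,-0.7,0,0,0,0,2.8],[0,-1.4,0,0,0,0,2.8],[0,-1.4,0,0,0,0,2.8],[0,-1.4,-1.5,0,0,0,2.8],[0,-1.4,-3,0,0,0,2.8]]]' 20; python3 -m creep '[[[0,0,-2.5,0,0,0,2.8],[0,0,-5,0,0,0,2.8],[0,0,-5,0,0,0,2.8]]]'; python3 - <<'E'
from plant import robot
from h import *
d=robot.get_image("wrist");cv2.imwrite("pics/w4.png",d["image"][:,:,::-1])
d=robot.get_image("side");cv2.imwrite("pics/s4.png",cv2.resize(d["image"][130:330,220:470,::-1],None,fx=3,fy=3,interpolation=2))
s=robot.state();print(s["clock"],s["eef_pos"],s["wrist_force"],R.from_quat(s["orientation"]).as_matrix().round(4).tolist())
E
```

```text
clock: 5.3
eef_pos: [0.4759, 0.0437, 0.1336]
orientation: [0.582, -0.401, 0.401, -0.582]
wrist_force: [0.3, -0.4, -1.3]
gripper_width: 0.0319
clock: 5.68
eef_pos: [0.4285, 0.0257, 0.1338]
orientation: [0.582, -0.401, 0.401, -0.582]
wrist_force: [-0.5, 0.3, -0.3]
gripper_width: 0.0318
5.775 [0.43050078 0.02591734 0.13405938] [ 0.6790964  -1.40265352 -1.32565858] [[0.3563, 0.0015, 0.9344], [-0.9344, -0.0, 0.3563], [0.0006, -1.0, 0.0014]]
```

View pics/w4.png

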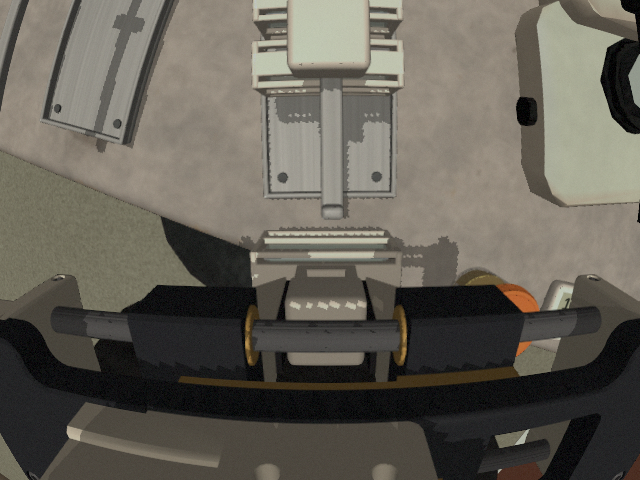

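View pics/s4.png

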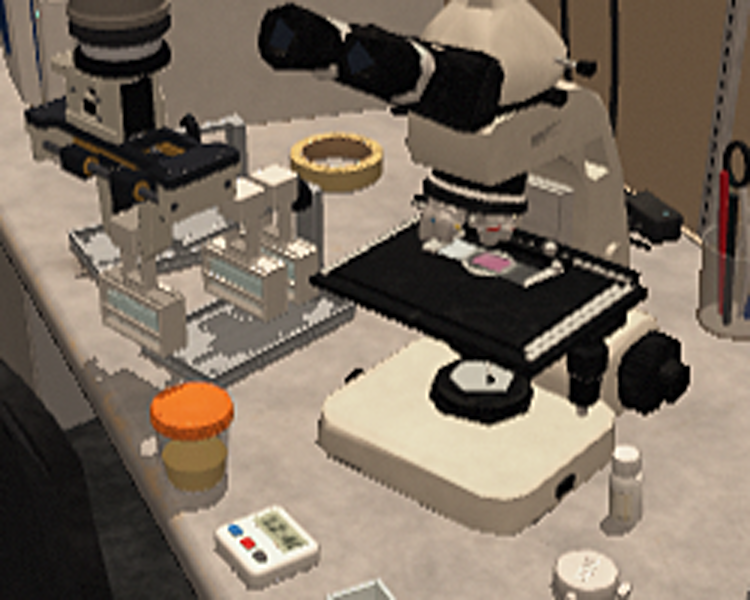

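```bash
python3 -m creep '[[[-4,0.5,0.6,0,3,0,2.8],[-9,0,2,0,7,0,2.8],[-14,0,3.4,0,12,0,2.8],[-19,0,4.8,0,16,0,2.8],[-22.4,0,5.76,0,18.7,0,2.8]]]'; python3 -m creep '[[[0,0,0,0,0,0,2.8],[0,0,0,0,0,0,2.8]]]'; python3 - <<'E'
from plant import robot
from h import *
d=robot.get_image("wrist");pickle.dump(d,open("w5.pkl","wb"));cv2.imwrite("pics/w5.png",d["image"][:,:,::-1])
s=robot.state();print(s["clock"],s["eef_pos"],s["wrist_force"],R.from_quat(s["orientation"]).as_matrix().round(4).tolist())
E
```

```text
clock: 6.4
eef_pos: [0.4039, 0.2587, 0.1337]
orientation: [-0.509, 0.49, -0.49, 0.51]
wrist_force: [0.5, -0.0, -1.2]
gripper_width: 0.0319
clock: 6.65
eef_pos: [0.4038, 0.2557, 0.1335]
orientation: [0.51, -0.49, 0.49, -0.51]
wrist_force: [-0.3, 0.2, -2.4]
gripper_width: 0.0321
6.7 [0.40387196 0.25527129 0.13354997] [-0.23631851 -0.22806316 -2.01240099] [[0.0384, -0.0001, 0.9993], [-0.9993, -0.0004, 0.0384], [0.0003, -1.0, -0.0001]]
```

View pics/w5.png

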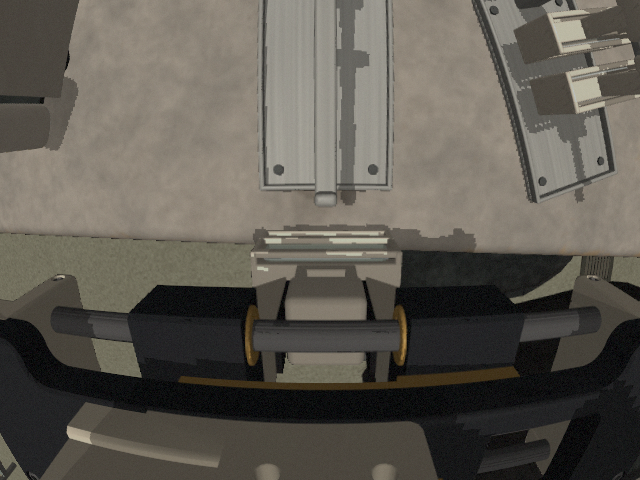

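```bash
python3 - <<'E'
import cv2
a=cv2.imread("pics/w5.png")[0:280,240:420];cv2.imwrite("pics/w5a.png",cv2.resize(a,None,fx=2.1,fy=2.1,interpolation=2))
from h import *
d=pickle.load(open("w5.pkl","rb"))
for uv,z in [((326,195),.133),((326,5),.125),((260,187),.018),((392,187),.018)]: print(uv,atz(d,uv,z,1).round(4))
E
```

```text
(326, 195) [0.4525 0.2579 0.133 ]
(326, 5) [0.5392 0.2613 0.125 ]
(260, 187) [0.4389 0.3066 0.018 ]
(392, 187) [0.4427 0.2079 0.018 ]
```

View pics/w5a.png

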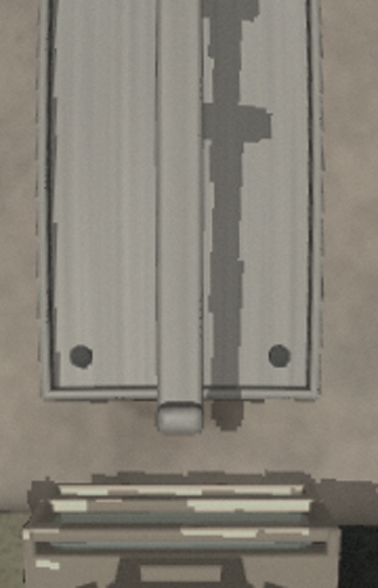

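```bash
python3 - <<'E'
from h import *
d=pickle.load(open("w1.pkl","rb"));w2=pickle.load(open("w2.pkl","rb"))
def st(X):
    a=np.radians(2.3);D=X[:2]-[.5286,.2613];return (np.array([np.cos(a)*D[0]+np.sin(a)*D[1],-np.sin(a)*D[0]+np.cos(a)*D[1]])*1000).round(1)
for x in (484,490,540):
  for z in (.121,.137): print(x,z,st(atz(d,(240+x/3.3,20+(75 if z>.13 else 120)/3.3),z,1)))
print("lip end",st(atz(d,(240+38/3.3,20+135/3.3),.133,1)))
E
python3 - <<'E'
import cv2
a=cv2.imread("pics/w2.png")[0:240,40:230];cv2.imwrite("pics/w2b.png",cv2.resize(a,None,fx=2.5,fy=2.5,interpolation=2))
E
```

```text
484 0.121 [23.9  2. ]
484 0.137 [21.6  9.4]
490 0.121 [25.3  2. ]
490 0.137 [23.   9.4]
540 0.121 [37.6  2.3]
540 0.137 [34.6  9.8]
lip end [-80.5  -0.2]
```

View pics/w2b.png

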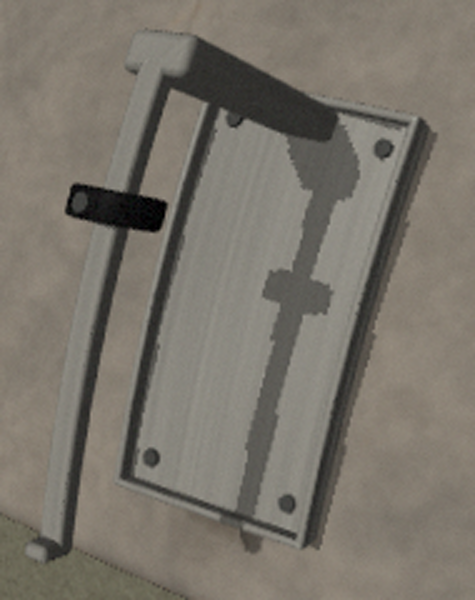

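```bash
python3 -m creep '[[[-0.1,0,1.5,0,0,0,2.8],[-0.1,0,3.5,0,0,0,2.8],[-0.1,0,6,0,0,0,2.8],[-0.1,0,8.5,0,0,0,2.8],[-0.1,0,9,0,0,0,2.8]]]'; python3 -m creep '[[[0,0.4,1,0,0,0,2.8],[0,0.8,2,0,0,0,2.8],[0,1.2,3,0,0,0,2.8],[0,1.2,3.2,0,0,0,2.8],[0,1.2,3.2,0,0,0,2.8]]]'; python3 - <<'E'
from plant import robot
from h import *
d=robot.get_image("wrist");pickle.dump(d,open("w6.pkl","wb"));cv2.imwrite("pics/w6.png",d["image"][:,:,::-1])
s=robot.state();print(s["clock"],s["eef_pos"],s["wrist_force"],R.from_quat(s["orientation"]).as_matrix().round(4).tolist())
E
```

```text
clock: 7.32
eef_pos: [0.4958, 0.2593, 0.1336]
orientation: [-0.509, 0.491, -0.491, 0.509]
wrist_force: [-0.3, 0.9, -1.2]
gripper_width: 0.032
clock: 7.95
eef_pos: [0.5253, 0.2615, 0.1216]
orientation: [0.51, -0.49, 0.49, -0.509]
wrist_force: [-0.2, 0.1, -0.9]
gripper_width: 0.032
8.0 [0.52522657 0.26147655 0.12178228] [-0.24248046 -0.45585881 -0.60043546] [[0.0385, -0.0001, 0.9993], [-0.9993, -0.0, 0.0385], [0.0, -1.0, -0.0001]]
```

View pics/w6.png

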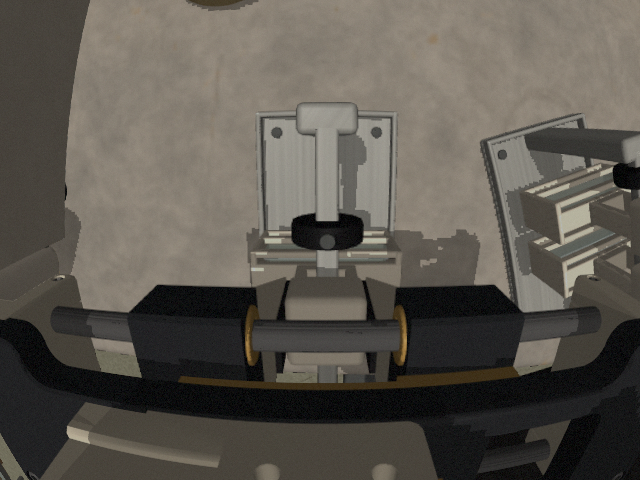

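```bash
python3 -m creep '[[[0,0,0.2,0,0,0,2.8],[0,0,0.4,0,0,0,2.8],[0,0,0.6,0,0,0,2.8],[0,0,0.6,0,0,0,2.8]]]'; python3 - <<'E'
from plant import robot
from h import *
d=robot.get_image("wrist");pickle.dump(d,open("w7.pkl","wb"));cv2.imwrite("pics/w7.png",cv2.resize(d["image"][180:400,230:430,::-1],None,fx=2.5,fy=2.5,interpolation=2))
s=robot.state();print(s["clock"],s["eef_pos"],s["wrist_force"])
E
```

```text
clock: 8.5
eef_pos: [0.5316, 0.2616, 0.1218]
orientation: [-0.509, 0.49, -0.49, 0.51]
wrist_force: [-0.6, -0.6, -0.9]
gripper_width: 0.0322
8.55 [0.53145273 0.26160727 0.12168709] [-0.54086847 -0.56615346 -1.6196916 ]
```

View pics/w7.png

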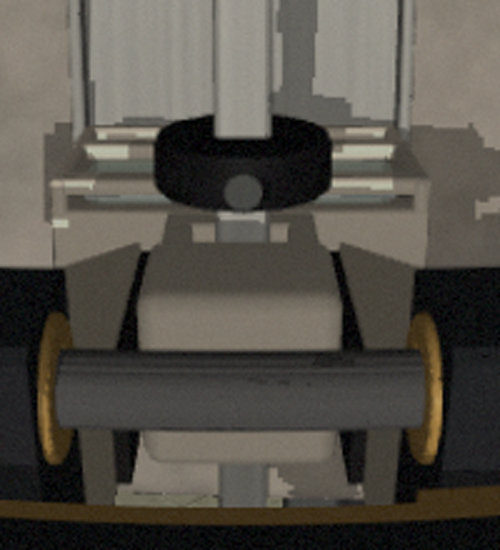

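```bash
python3 -m creep '[[[0,0,0.1,0,0,0,2.8],[0,0,0.2,0,0,0,2.8],[0,0,0.2,0,0,0,2.8]]]'; for i in 1; do python3 -m creep '[[[0,0,0.05,0,0,0,2.8],[0,0,0.1,0,0,0,2.8]]]'; done; python3 - <<'E'
from plant import robot
from h import *
d=robot.get_image("wrist");cv2.imwrite("pics/w8.png",cv2.resize(d["image"][180:400,230:430,::-1],None,fx=2.5,fy=2.5,interpolation=2))
s=robot.state();print(s["clock"],s["eef_pos"],s["wrist_force"])
E
```

```text
clock: 8.93
eef_pos: [0.5335, 0.2617, 0.1217]
orientation: [-0.509, 0.49, -0.49, 0.51]
wrist_force: [0.9, 0.3, -2.3]
gripper_width: 0.0322
clock: 9.18
eef_pos: [0.5345, 0.2618, 0.1217]
orientation: [-0.509, 0.49, -0.49, 0.51]
wrist_force: [0.1, -0.3, -1.5]
gripper_width: 0.032
9.225 [0.53452934 0.26175267 0.12174363] [-0.35861138 -0.15678534 -1.52589643]
```

View pics/w8.png

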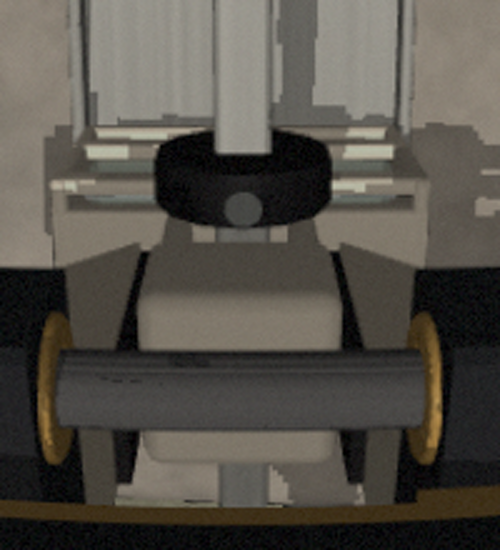

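```bash
python3 -m creep '[[[0,0,0.1,0,0,0,2.8],[0,0,0.2,0,0,0,2.8],[0,0,0.2,0,0,0,2.8]]]'; python3 -m creep '[[[0,0,0.06,0,0,0,2.8],[0,0,0.06,0,0,0,2.8]]]'
```

```text
clock: 9.6
eef_pos: [0.5365, 0.2618, 0.1217]
orientation: [-0.509, 0.49, -0.49, 0.51]
wrist_force: [0.4, 0.6, -1.4]
gripper_width: 0.0317
clock: 9.85
eef_pos: [0.537, 0.2618, 0.1217]
orientation: [-0.509, 0.49, -0.49, 0.51]
wrist_force: [0.3, 0.4, -1.3]
gripper_width: 0.0321
```

```bash
python3 -m creep '[[[0,0,0.06,0,0,0,2.8],[0,0,0.06,0,0,0,2.8]]]';
```

```text
clock: 10.1
eef_pos: [0.5377, 0.2619, 0.1217]
orientation: [-0.509, 0.49, -0.49, 0.51]
wrist_force: [-1.1, 0.3, -0.8]
gripper_width: 0.0318
```

```bash
python3 -m creep '[[[0,0,0.06,0,0,0,2.8],[0,0,0.06,0,0,0,2.8]]]';
```

```text
clock: 10.35
eef_pos: [0.5383, 0.2619, 0.1217]
orientation: [-0.509, 0.49, -0.49, 0.51]
wrist_force: [-0.1, 0.1, -1.0]
gripper_width: 0.0317
```

```bash
python3 -m creep '[[[0,0,0.05,0,0,0,2.8],[0,0,0.05,0,0,0,2.8]]]'; python3 - <<'E'
from plant import robot
from h import *
d=robot.get_image("wrist");cv2.imwrite("pics/w9.png",cv2.resize(d["image"][180:400,230:430,::-1],None,fx=2.5,fy=2.5,interpolation=2))
s=robot.state();print(s["clock"],s["eef_pos"],s["wrist_force"])
E
```

```text
clock: 10.6
eef_pos: [0.5388, 0.2619, 0.1217]
orientation: [-0.509, 0.49, -0.49, 0.51]
wrist_force: [-0.0, -0.5, -0.9]
gripper_width: 0.0316
10.65 [0.53875435 0.26191069 0.12175188] [ 0.30595352  0.26883116 -2.59616569]
```

View pics/w9.png

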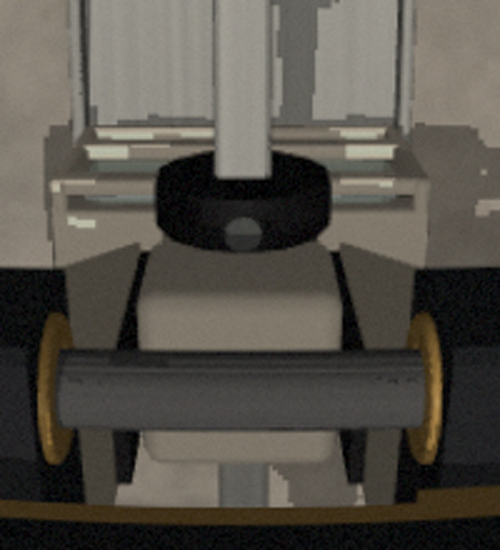

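```bash
python3 -m creep '[[[0,0,0.06,0,0,0,2.8],[0,0,0.06,0,0,0,2.8]]]'
```

```text
clock: 10.9
eef_pos: [0.5389, 0.2619, 0.1217]
orientation: [0.51, -0.49, 0.49, -0.509]
wrist_force: [-1.9, -0.2, 0.1]
gripper_width: 0.032
```

```bash
python3 -m creep '[[[0,0,0.06,0,0,0,2.8],[0,0,0.06,0,0,0,2.8]]]'
```

```text
clock: 11.15
eef_pos: [0.5389, 0.2619, 0.1216]
orientation: [0.51, -0.491, 0.49, -0.509]
wrist_force: [-5.9, 0.0, 1.0]
gripper_width: 0.0321
```

```bash
python3 -m creep '[[[0,0,0.05,0,0,0,2.8],[0,0,0.05,0,0,0,2.8]]]'
```

```text
clock: 11.4
eef_pos: [0.5389, 0.2619, 0.1216]
orientation: [0.51, -0.491, 0.49, -0.509]
wrist_force: [-7.2, -0.3, 3.0]
gripper_width: 0.0318
```

```bash
python3 -m creep '[[[0,0,-0.11,0,0,0,2.8],[0,0.1,-0.11,0,0,0,2.8],[0,0.15,-0.11,0,0,0,2.8],[0,0.15,-0.11,0,0,0,2.8]]]'
```

```text
clock: 11.9
eef_pos: [0.5389, 0.262, 0.1201]
orientation: [0.51, -0.491, 0.49, -0.509]
wrist_force: [-6.1, -0.4, 0.5]
gripper_width: 0.0321
```

```bash
python3 -m creep '[[[0,0.05,-0.03,0,0,0,2.8],[0,0.05,-0.05,0,0,0,2.8],[0,0.05,-0.05,0,0,0,2.8]]]';  python3 - <<'E'
from plant import robot
from h import *
d=robot.get_image("wrist");cv2.imwrite("pics/w10.png",cv2.resize(d["image"][180:400,230:430,::-1],None,fx=2.5,fy=2.5,interpolation=2))
s=robot.state();print(s["clock"],s["eef_pos"],s["wrist_force"])
E
```

```text
clock: 12.28
eef_pos: [0.5389, 0.2619, 0.1198]
orientation: [-0.509, 0.49, -0.49, 0.51]
wrist_force: [-4.3, 0.3, 1.8]
gripper_width: 0.0314
12.325 [0.53887666 0.26194485 0.1197438 ] [-4.45779339  1.34087036  1.12702963]
```

View pics/w10.png

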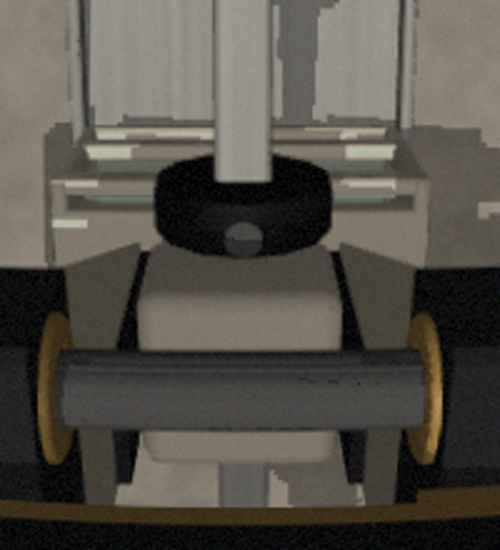

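```bash
python3 -m creep '[[[0,0,-0.05,0,0,0,2.8],[0,0,-0.08,0,0,0,2.8]]]'; python3 -m creep '[[[0,0,0,0,0,0,3.6],[0,0,0,0,0,0,4.5],[0,0,0,0,0,0,6],[0,0,0,0,0,0,8],[0,0,0,0,0,0,9.1]]]'; python3 -m creep '[[[0,0,0,0,0,0,9.1],[0,0,0,0,0,0,9.1],[0,0,0,0,0,0,9.1]]]'; python3 - <<'E'
from plant import robot
from h import *
d=robot.get_image("wrist");pickle.dump(d,open("w11.pkl","wb"));cv2.imwrite("pics/w11.png",d["image"][:,:,::-1])
s=robot.state();print(s["clock"],s["eef_pos"],s["wrist_force"])
E
```

```text
clock: 12.58
eef_pos: [0.5388, 0.2619, 0.1198]
orientation: [-0.509, 0.49, -0.491, 0.51]
wrist_force: [0.6, -0.4, -1.0]
gripper_width: 0.0319
clock: 13.2
eef_pos: [0.5381, 0.2619, 0.1198]
orientation: [-0.509, 0.49, -0.49, 0.51]
wrist_force: [0.4, 1.1, -0.0]
gripper_width: 0.0701
clock: 13.58
eef_pos: [0.538, 0.2619, 0.1197]
orientation: [-0.509, 0.49, -0.49, 0.51]
wrist_force: [0.5, -0.8, -0.1]
gripper_width: 0.0908
13.625 [0.53805504 0.26189908 0.11976094] [ 0.67153724 -0.57497516  0.65731463]
```

View pics/w11.png

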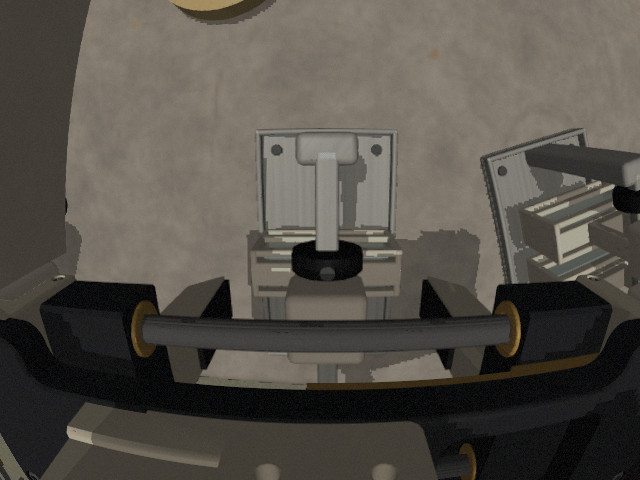

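```bash
python3 -m creep '[[[0,-2.5,0,0,0,0,9.1],[0,-5.5,0,0,0,0,9.1],[3.5,-6.5,0,0,-3,0,9.1],[9,-6.5,-0.3,0,-9,0,9.1],[14.5,-6.5,-0.6,0,-15,0,9.1]]]'; python3 -m creep '[[[3,0,-1.3,0,-3.6,0,9.1],[5.0,0,-1.5,0,-3.6,0,9.1],[5.0,0,-1.5,0,-3.6,0,9.1]]]'; python3 - <<'E'
from plant import robot
from h import *
d=robot.get_image("wrist");pickle.dump(d,open("w12.pkl","wb"));cv2.imwrite("pics/w12.png",d["image"][:,:,::-1])
s=robot.state();print(s["clock"],s["eef_pos"],s["wrist_force"],R.from_quat(s["orientation"]).as_matrix().round(4).tolist())
E
```

```text
clock: 14.25
eef_pos: [0.5375, 0.1155, 0.185]
orientation: [-0.57, 0.418, -0.419, 0.57]
wrist_force: [-0.2, -0.9, -0.3]
gripper_width: 0.0908
clock: 14.62
eef_pos: [0.5387, 0.0639, 0.1848]
orientation: [-0.581, 0.402, -0.403, 0.582]
wrist_force: [0.2, 0.3, 0.2]
gripper_width: 0.0911
14.675 [0.53845804 0.06487023 0.1847278 ] [-0.74921131  0.93342717 -0.33524729] [[0.3535, 0.0003, 0.9354], [-0.9354, 0.0005, 0.3535], [-0.0003, -1.0, 0.0005]]
```

View pics/w12.png

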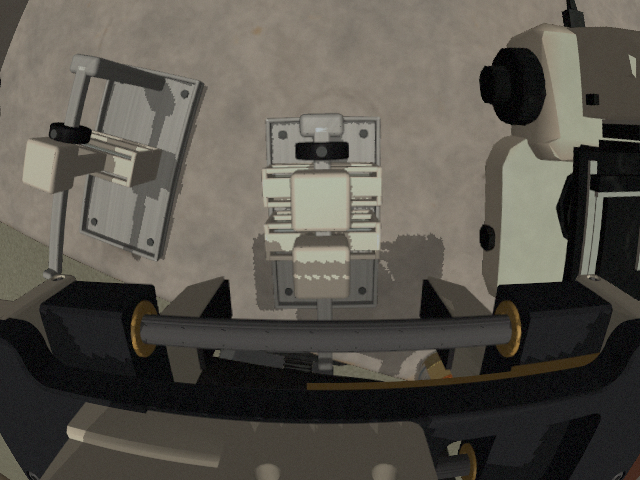

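```bash
python3 -m creep '[[[-0.15,1,0,0,0,0,6],[-0.15,4,0,0,0,0,6],[-0.15,6.5,0,0,0,0,6],[-0.15,6.5,0,0,0,0,2.8],[-0.15,6.5,0,0,0,0,2.8]]]' 20;python3 -m creep '[[[0,0,0,0,0,0,2.8],[0,0,0,0,0,0,2.8],[0,0,0,0,0,0,2.8]]]' 20
```

```text
clock: 15.3
eef_pos: [0.5379, 0.0667, 0.1203]
orientation: [-0.582, 0.401, -0.402, 0.582]
wrist_force: [0.1, -0.6, 0.5]
gripper_width: 0.0457
clock: 15.68
eef_pos: [0.5381, 0.0662, 0.1207]
orientation: [-0.581, 0.401, -0.402, 0.583]
wrist_force: [-0.5, 1.8, 5.5]
gripper_width: 0.0319
```

```bash
python3 -m creep '[[[0,0,0,0,0,0,2.8],[0,0,0,0,0,0,2.8]]]' 20; python3 - <<'E'
from plant import robot
from h import *
d=robot.get_image("wrist");cv2.imwrite("pics/w13.png",d["image"][:,:,::-1])
s=robot.state();print(s["clock"],s["eef_pos"],s["wrist_force"])
E
```

```text
clock: 15.92
eef_pos: [0.5381, 0.0662, 0.1207]
orientation: [-0.581, 0.401, -0.402, 0.583]
wrist_force: [-0.4, 2.2, 6.2]
gripper_width: 0.0318
15.975 [0.53813898 0.06616886 0.12074581] [-0.42179406  1.95370566  5.8816999 ]
```

View pics/w13.png

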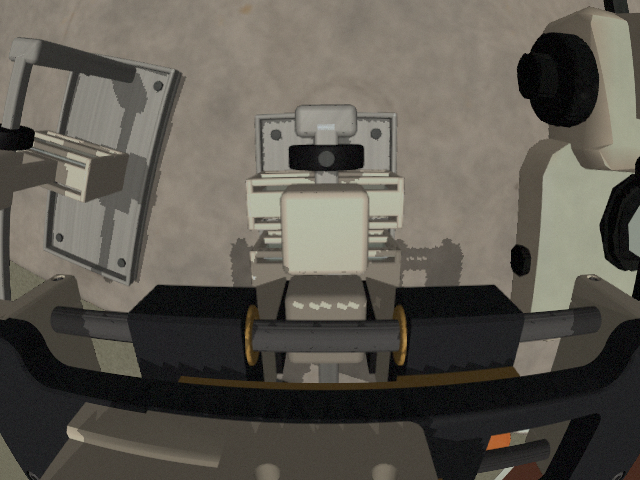

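```bash
python3 -m creep '[[[0,-0.7,0,0,0,0,2.8],[0,-1.35,0,0,0,0,2.8],[0,-1.35,0,0,0,0,2.8],[0,-1.35,-1.5,0,0,0,2.8],[0,-1.35,-4,0,0,0,2.8]]]' 20; python3 -m creep '[[[0,0,-3,0,0,0,2.8],[0,0,-6,0,0,0,2.8],[0,0,-7.6,0,0,0,2.8],[0,0,-7.6,0,0,0,2.8]]]'; python3 - <<'E'
from plant import robot
from h import *
d=robot.get_image("wrist");cv2.imwrite("pics/w14.png",d["image"][:,:,::-1])
s=robot.state();print(s["clock"],s["eef_pos"],s["wrist_force"],R.from_quat(s["orientation"]).as_matrix().round(4).tolist())
E
```

```text
clock: 16.6
eef_pos: [0.4999, 0.0517, 0.1329]
orientation: [0.582, -0.401, 0.401, -0.582]
wrist_force: [-0.7, -0.4, -2.1]
gripper_width: 0.0316
clock: 17.1
eef_pos: [0.4284, 0.0246, 0.1333]
orientation: [0.582, -0.402, 0.402, -0.582]
wrist_force: [0.8, 0.3, -1.4]
gripper_width: 0.0318
17.15 [0.42938888 0.02468714 0.13341637] [ 0.65232817  0.45747523 -1.25933329] [[0.3545, 0.0008, 0.935], [-0.935, -0.0, 0.3545], [0.0003, -1.0, 0.0007]]
```

View pics/w14.png

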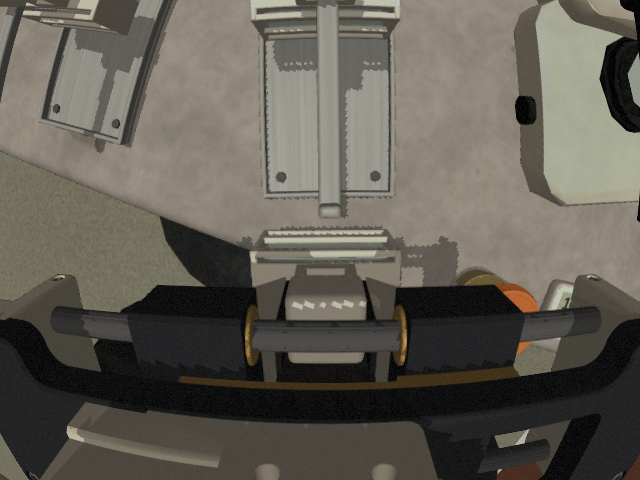

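```bash
python3 -m creep '[[[-4,0,0.6,0,3,0,2.8],[-9,0,2,0,7,0,2.8],[-14,0,3.4,0,12,0,2.8],[-19,0,4.8,0,16,0,2.8],[-22.5,0,5.8,0,18.5,0,2.8]]]'; python3 -m creep '[[[0,0,0,0,0,0,2.8],[0,0,0,0,0,0,2.8]]]'; python3 - <<'E'
from plant import robot
from h import *
d=robot.get_image("wrist");pickle.dump(d,open("w15.pkl","wb"));cv2.imwrite("pics/w15.png",d["image"][:,:,::-1])
s=robot.state();print(s["clock"],s["eef_pos"],s["wrist_force"],R.from_quat(s["orientation"]).as_matrix().round(4).tolist())
E
```

```text
clock: 17.77
eef_pos: [0.4037, 0.2585, 0.1332]
orientation: [-0.51, 0.49, -0.49, 0.51]
wrist_force: [-0.3, -0.9, -2.4]
gripper_width: 0.032
clock: 18.02
eef_pos: [0.4036, 0.2556, 0.1329]
orientation: [0.51, -0.489, 0.49, -0.51]
wrist_force: [-0.0, -0.7, -1.6]
gripper_width: 0.032
18.075 [0.40366345 0.25518576 0.13300382] [-0.51361026 -0.07846888 -1.91985671] [[0.0401, -0.0002, 0.9992], [-0.9992, -0.0004, 0.0401], [0.0004, -1.0, -0.0003]]
```

View pics/w15.png

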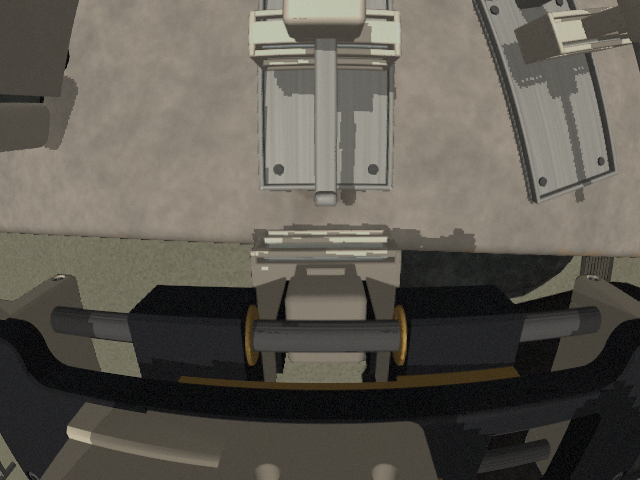

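```bash
python3 -m creep '[[[-0.1,0,1.5,0,0,0,2.8],[-0.1,0,3.5,0,0,0,2.8],[-0.1,0,6,0,0,0,2.8],[-0.1,0,8,0,0,0,2.8],[-0.1,0,8.5,0,0,0,2.8]]]'; python3 -m creep '[[[0,0.4,0,0,0,0,2.8],[0,0.8,0.3,0,0,0,2.8],[0,1.0,0.6,0,0,0,2.8],[0,1.0,0.8,0,0,0,2.8],[0,1.0,0.8,0,0,0,2.8]]]'; python3 - <<'E'
from plant import robot
from h import *
d=robot.get_image("wrist");pickle.dump(d,open("w16.pkl","wb"));cv2.imwrite("pics/w16.png",cv2.resize(d["image"][130:400,230:430,::-1],None,fx=2.2,fy=2.2,interpolation=2))
s=robot.state();print(s["clock"],s["eef_pos"],s["wrist_force"],R.from_quat(s["orientation"]).as_matrix().round(4).tolist())
E
```

```text
clock: 18.7
eef_pos: [0.4903, 0.2592, 0.1331]
orientation: [-0.509, 0.49, -0.491, 0.51]
wrist_force: [-0.1, -1.4, -1.6]
gripper_width: 0.0317
clock: 19.32
eef_pos: [0.4964, 0.2605, 0.1233]
orientation: [-0.51, 0.49, -0.49, 0.51]
wrist_force: [-0.4, -0.3, -0.5]
gripper_width: 0.0319
19.375 [0.49631667 0.26051711 0.12335409] [ 0.20814159 -0.60153807 -1.10950242] [[0.0403, 0.0003, 0.9992], [-0.9992, 0.0, 0.0403], [-0.0, -1.0, 0.0003]]
```

View pics/w16.png

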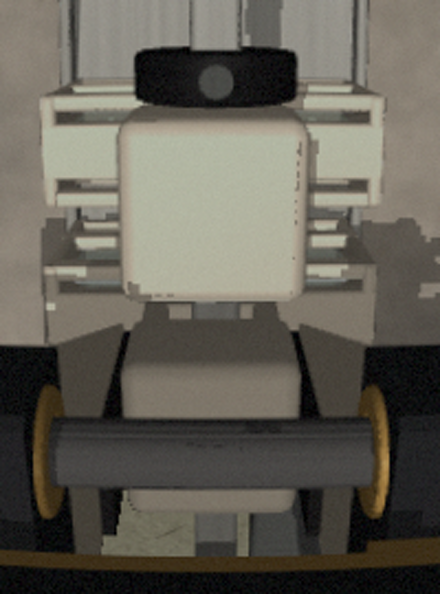

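```bash
python3 -m creep '[[[0,0,0.2,0,0,0,2.8],[0,0,0.4,0,0,0,2.8],[0,0,0.6,0,0,0,2.8],[0,0,0.75,0,0,0,2.8],[0,0,0.75,0,0,0,2.8]]]'
```

```text
clock: 20.0
eef_pos: [0.5039, 0.2607, 0.1232]
orientation: [-0.51, 0.49, -0.49, 0.51]
wrist_force: [-1.0, -0.2, -2.2]
gripper_width: 0.0318
```

```bash
python3 -m creep '[[[0,0,0.06,0,0,0,2.8],[0,0,0.06,0,0,0,2.8]]]'
```

```text
clock: 20.25
eef_pos: [0.5044, 0.2607, 0.1232]
orientation: [0.51, -0.49, 0.49, -0.51]
wrist_force: [-0.5, 0.0, -1.6]
gripper_width: 0.0317
```

```bash
python3 -m creep '[[[0,0,0.06,0,0,0,2.8],[0,0,0.06,0,0,0,2.8]]]'
```

```text
clock: 20.5
eef_pos: [0.5051, 0.2608, 0.1233]
orientation: [-0.51, 0.49, -0.49, 0.51]
wrist_force: [0.7, -0.4, -1.4]
gripper_width: 0.0319
```

```bash
python3 -m creep '[[[0,0,0.06,0,0,0,2.8],[0,0,0.06,0,0,0,2.8]]]'
```

```text
clock: 20.75
eef_pos: [0.5056, 0.2608, 0.1232]
orientation: [-0.51, 0.49, -0.49, 0.51]
wrist_force: [0.1, 0.2, -2.3]
gripper_width: 0.0322
```

```bash
python3 -m creep '[[[0,0,0.05,0,0,0,2.8],[0,0,0.05,0,0,0,2.8]]]'
```

```text
clock: 21.0
eef_pos: [0.5061, 0.2608, 0.1232]
orientation: [-0.51, 0.49, -0.49, 0.51]
wrist_force: [0.2, 0.1, -1.5]
gripper_width: 0.0317
```

```bash
python3 -m creep '[[[0,0,0.05,0,0,0,2.8],[0,0,0.05,0,0,0,2.8]]]'
```

```text
clock: 21.25
eef_pos: [0.5064, 0.2608, 0.1232]
orientation: [0.51, -0.49, 0.49, -0.51]
wrist_force: [-0.5, 0.1, -2.5]
gripper_width: 0.0323
```

```bash
python3 -m creep '[[[0,0,0.05,0,0,0,2.8],[0,0,0.05,0,0,0,2.8]]]'
```

```text
clock: 21.5
eef_pos: [0.5065, 0.2608, 0.1231]
orientation: [0.51, -0.49, 0.49, -0.51]
wrist_force: [-4.7, -0.3, 0.4]
gripper_width: 0.032
```

```bash
python3 -m creep '[[[0,0.1,-0.03,0,0,0,2.8],[0,0.2,-0.03,0,0,0,2.8],[0,0.25,-0.03,0,0,0,2.8],[0,0.25,-0.03,0,0,0,2.8]]]';  python3 - <<'E'
from plant import robot
from h import *
d=robot.get_image("wrist");cv2.imwrite("pics/w17.png",cv2.resize(d["image"][130:400,230:430,::-1],None,fx=2.2,fy=2.2,interpolation=2))
s=robot.state();print(s["clock"],s["eef_pos"],s["wrist_force"])
E
```

```text
clock: 22.0
eef_pos: [0.5065, 0.2609, 0.1208]
orientation: [0.51, -0.49, 0.49, -0.51]
wrist_force: [-5.3, -0.9, 1.7]
gripper_width: 0.0313
22.05 [0.50648262 0.26084892 0.12075087] [-3.58747121  0.07932696  1.96301116]
```

View pics/w17.png

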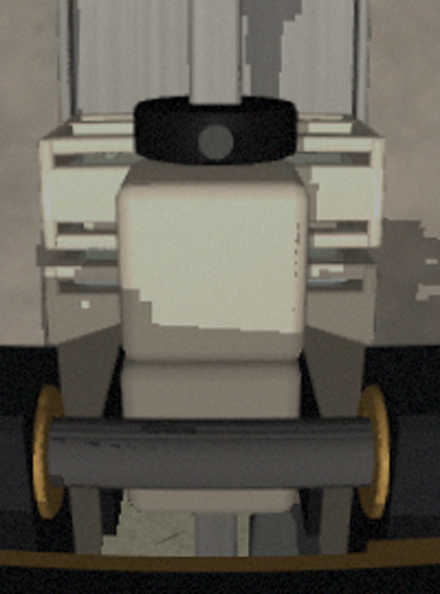

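```bash
python3 -m creep '[[[0,0,-0.05,0,0,0,2.8],[0,0,-0.05,0,0,0,2.8]]]'; python3 -m creep '[[[0,0,0,0,0,0,3.6],[0,0,0,0,0,0,4.5],[0,0,0,0,0,0,6],[0,0,0,0,0,0,7],[0,-1,0,0,0,0,7]]]'; python3 -m creep '[[[0,-2.5,0,0,0,0,9],[0,-5.5,0,0,0,0,9],[3.5,-6.5,0,0,-3,0,9]]]'; python3 - <<'E'
from plant import robot
from h import *
d=robot.get_image("wrist");pickle.dump(d,open("w18.pkl","wb"));cv2.imwrite("pics/w18.png",d["image"][:,:,::-1])
s=robot.state();print(s["clock"],s["eef_pos"],s["wrist_force"],R.from_quat(s["orientation"]).as_matrix().round(4).tolist())
E
```

```text
clock: 22.3
eef_pos: [0.5065, 0.2609, 0.1208]
orientation: [-0.51, 0.49, -0.49, 0.51]
wrist_force: [-3.1, 0.1, 0.2]
gripper_width: 0.0318
clock: 22.92
eef_pos: [0.5059, 0.2607, 0.1305]
orientation: [0.51, -0.49, 0.49, -0.509]
wrist_force: [0.3, 0.9, 0.3]
gripper_width: 0.0685
clock: 23.3
eef_pos: [0.5086, 0.2273, 0.1985]
orientation: [-0.522, 0.474, -0.476, 0.525]
wrist_force: [0.0, -0.7, -0.4]
gripper_width: 0.0895
23.35 [0.50897594 0.22274609 0.19895887] [ 1.47801157 -2.58109832  0.43029457] [[0.0965, 0.0047, 0.9953], [-0.9953, -0.0011, 0.0965], [0.0015, -1.0, 0.0045]]
```

View pics/w18.png

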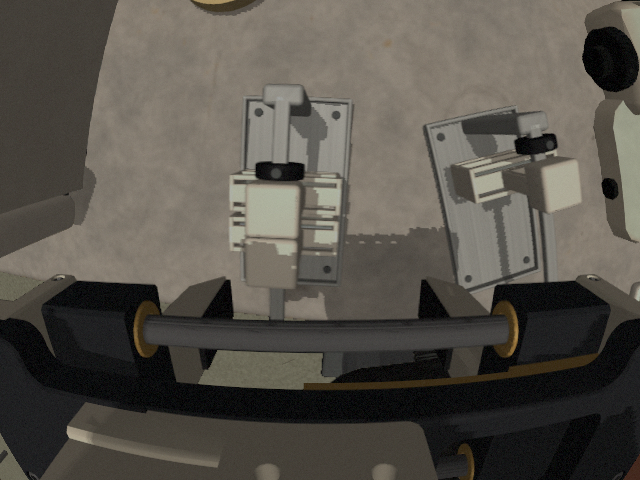

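```bash
python3 -m creep '[[[4,0,1.2,0,-4,0,9],[8,0,2.6,0,-8,0,9],[12,0.5,4,0,-12,0,9],[15.06,1,5.37,0,-15.5,0,8],[15.06,1,5.37,0,-15.5,0,7]]]'; python3 -m creep '[[[0,0,0,0,0,0,6.5],[0,0,0,0,0,0,6.5]]]'; python3 - <<'E'
from plant import robot
from h import *
d=robot.get_image("wrist");pickle.dump(d,open("w19.pkl","wb"));cv2.imwrite("pics/w19.png",d["image"][:,:,::-1])
s=robot.state();print(s["clock"],s["eef_pos"],s["wrist_force"],R.from_quat(s["orientation"]).as_matrix().round(4).tolist())
E
```

```text
clock: 23.98
eef_pos: [0.5758, 0.0788, 0.1857]
orientation: [0.581, -0.402, 0.403, -0.581]
wrist_force: [-0.3, 1.2, 0.0]
gripper_width: 0.0744
clock: 24.22
eef_pos: [0.5748, 0.0819, 0.1862]
orientation: [-0.582, 0.401, -0.401, 0.582]
wrist_force: [-0.5, 0.1, 0.2]
gripper_width: 0.0651
24.275 [0.57478187 0.0818679  0.1861543 ] [ 0.90146378 -0.19193536  0.21866703] [[0.356, 0.0005, 0.9345], [-0.9345, 0.0002, 0.356], [0.0, -1.0, 0.0005]]
```

View pics/w19.png

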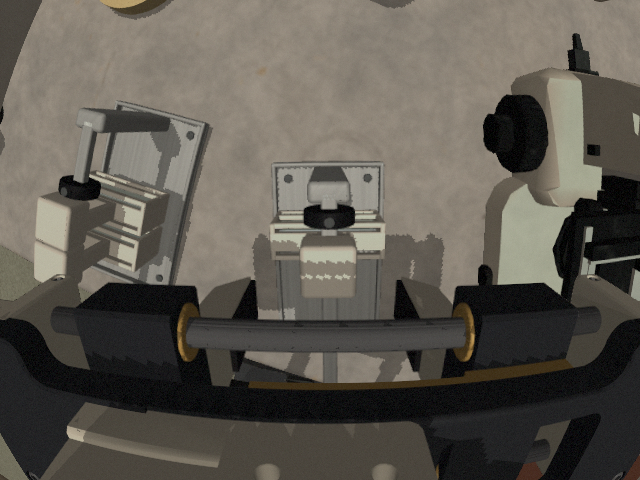

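```bash
python3 -m creep '[[[0.1,2,-0.04,0,0,0,6],[0.1,5,-0.04,0,0,0,5.5],[0.1,6.6,-0.04,0,0,0,5.5],[0.1,6.6,-0.04,0,0,0,5],[0.1,6.6,-0.04,0,0,0,4]]]' 20;python3 -m creep '[[[0,0,0,0,0,0,2.8],[0,0,0,0,0,0,2.8],[0,0,0,0,0,0,2.8]]]' 20
```

```text
clock: 24.9
eef_pos: [0.5757, 0.08, 0.1208]
orientation: [-0.582, 0.401, -0.402, 0.582]
wrist_force: [0.3, -0.4, 0.1]
gripper_width: 0.0443
clock: 25.28
eef_pos: [0.5756, 0.0799, 0.1208]
orientation: [-0.582, 0.401, -0.402, 0.582]
wrist_force: [-0.1, 0.7, 5.8]
gripper_width: 0.0317
```

```bash
python3 -m creep '[[[0,-0.7,0,0,0,0,2.8],[0,-1.35,0,0,0,0,2.8],[0,-1.35,0,0,0,0,2.8],[0,-1.35,-1.5,0,0,0,2.8],[0,-1.35,-4,0,0,0,2.8]]]' 20; python3 -m creep '[[[0,0,-3,0,0,0,2.8],[0,0,-6,0,0,0,2.8],[0,0,-9,0,0,0,2.8],[0,0,-12,0,0,0,2.8],[0,0,-12,0,0,0,2.8]]]'; python3 - <<'E'
from plant import robot
from h import *
for n in ("wrist","scene","side"):
    d=robot.get_image(n);pickle.dump(d,open(n+"20.pkl","wb"));cv2.imwrite(f"pics/{n}20.png",d["image"][:,:,::-1] if n=="wrist" else cv2.resize(d["image"][100:300,220:470,::-1],None,fx=3,fy=3,interpolation=2))
s=robot.state();print(s["clock"],s["eef_pos"],s["wrist_force"],R.from_quat(s["orientation"]).as_matrix().round(4).tolist())
E
```

```text
clock: 25.9
eef_pos: [0.5374, 0.0655, 0.1328]
orientation: [0.582, -0.401, 0.401, -0.582]
wrist_force: [-0.6, 0.8, -1.0]
gripper_width: 0.0319
clock: 26.52
eef_pos: [0.4237, 0.0227, 0.1332]
orientation: [0.582, -0.402, 0.401, -0.582]
wrist_force: [0.6, 0.2, -0.8]
gripper_width: 0.0316
26.675 [0.4263899  0.02301759 0.13346223] [ 0.27428485 -0.2308016  -1.61652215] [[0.355, 0.0014, 0.9349], [-0.9349, -0.0001, 0.355], [0.0005, -1.0, 0.0013]]
```

View pics/wrist20.png

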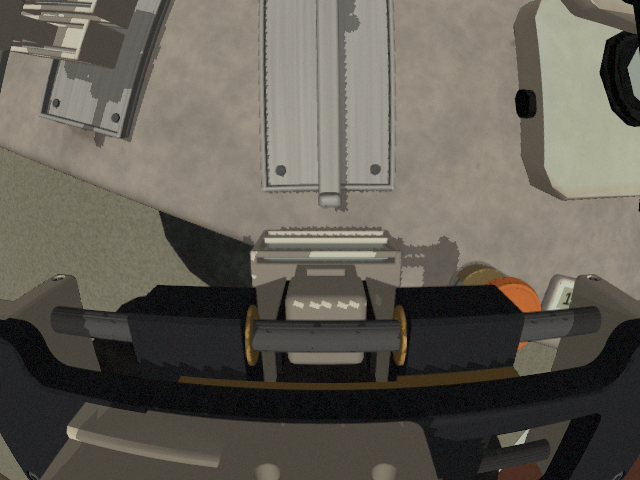

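View pics/scene20.png

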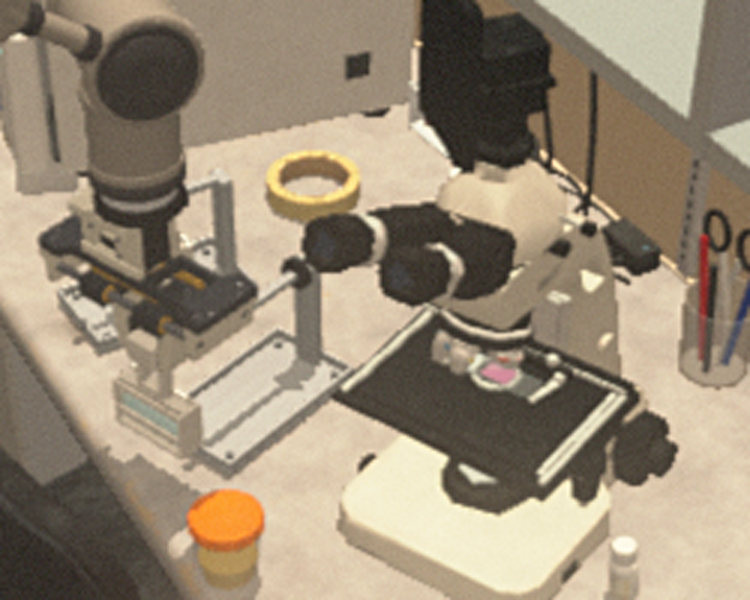

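View pics/side20.png

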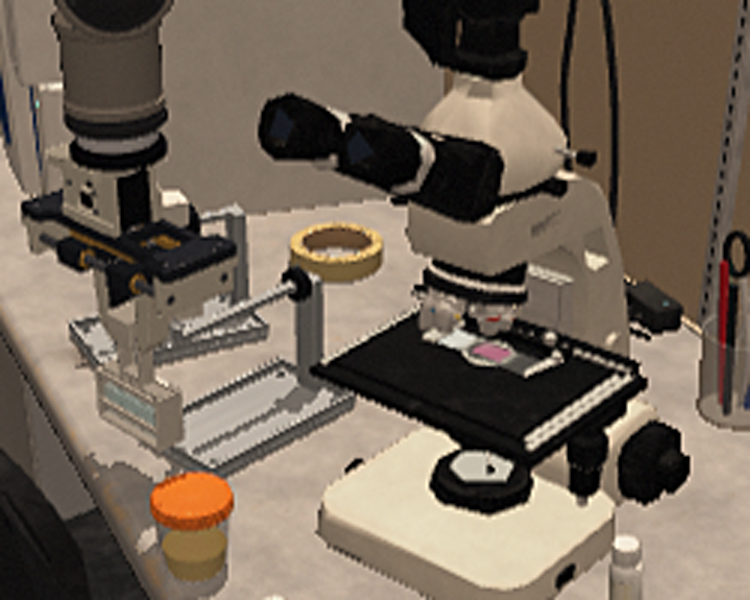

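```bash
python3 - <<'E'
from h import *
sc=pickle.load(open("scene20.pkl","rb"));si=pickle.load(open("side20.pkl","rb"))
def c3(x,y): return (220+(x+.5)/3-.5,100+(y+.5)/3-.5)
for n,a,b in [("eye1 left",(303,240),(259,128)),("eye1 center face",(325,243),(283,125)),("eye1 cream ring left bottom",(372,262),(338,160)),("eye2 left",(380,272),(344,163)),("eye2 face",(400,275),(365,160)),("stage L",(335,392),(314,370)),("stage front R",(537,487),(525,447)),("dome top",(500,165),(490,85)),("phototube",(485,160),(460,70)),("cup lid L",(187,520),(150,500)),("cup lid R",(263,520),(233,500)),("cup lid top back",(225,490),(193,475))]:
    X,e=tri([(sc,c3(*a),0),(si,c3(*b),0)]);print(n,X.round(3),np.round(e,1))
# dish from networks in scene/side: see crops
for n in ("scene","side"):
    im=pickle.load(open(n+"20.pkl","rb"))["image"][:,:,::-1]
    y,x=(300,300) ;cv2.imwrite(f"pics/{n}d.png",cv2.resize(im[290:440,290:490],None,fx=4,fy=4,interpolation=2))
E
```

```text
eye1 left [ 0.461 -0.195  0.387] [1.7 1.7]
eye1 center face [ 0.469 -0.213  0.394] [0.9 0.9]
eye1 cream ring left bottom [ 0.507 -0.214  0.364] [0.9 0.9]
eye2 left [ 0.502 -0.234  0.37 ] [0.9 0.9]
eye2 face [ 0.508 -0.252  0.378] [0.6 0.6]
stage L [ 0.538 -0.098  0.141] [1.8 1.8]
stage front R [ 0.611 -0.297  0.164] [0. 0.]
dome top [ 0.639 -0.176  0.383] [0.6 0.6]
phototube [ 0.611 -0.19   0.403] [4.4 4.4]
cup lid L [ 0.396 -0.096  0.056] [1.5 1.5]
cup lid R [ 0.451 -0.133  0.062] [0. 0.]
cup lid top back [ 0.437 -0.084  0.061] [2.2 2.2]
```

View pics/scened.png

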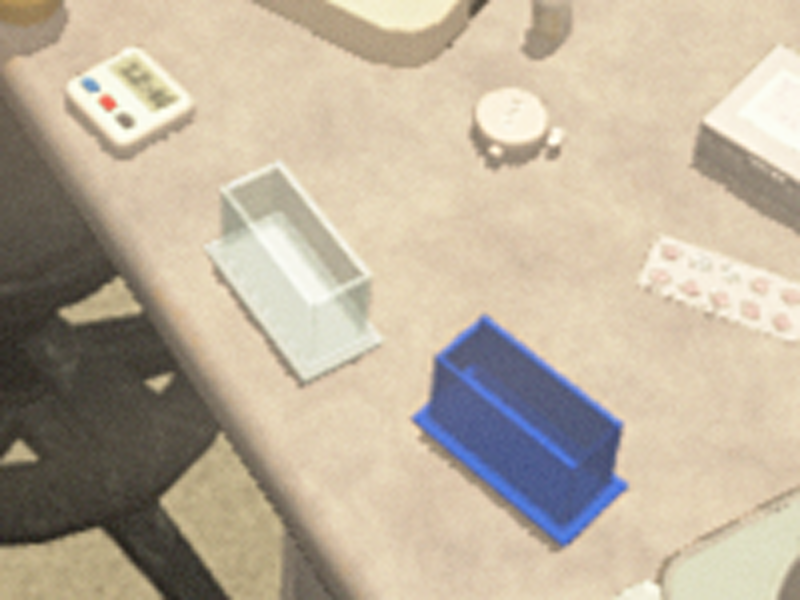

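View pics/sided.png

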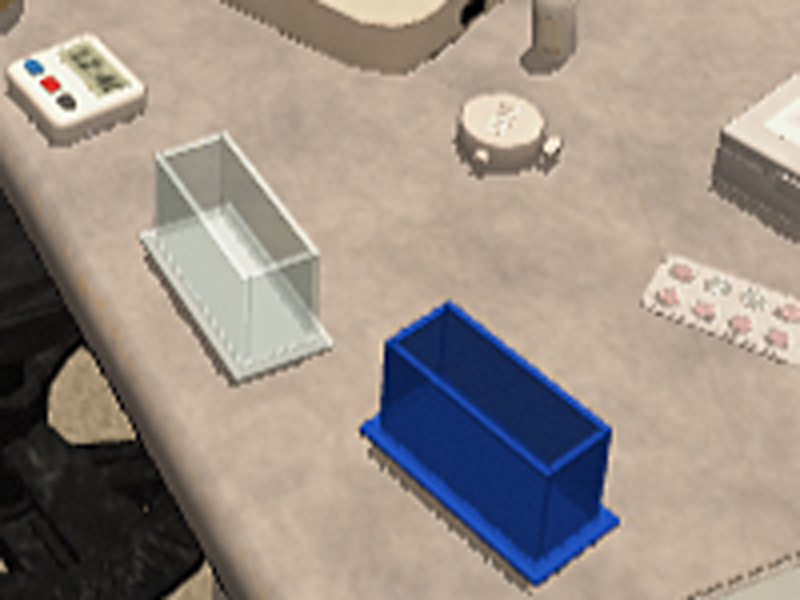

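```bash
python3 - <<'E'
from fit import *
sc=pickle.load(open("scene20.pkl","rb"));si=pickle.load(open("side20.pkl","rb"))
def c(L): return np.array([(290+(x+.5)/4-.5,290+(y+.5)/4-.5) for x,y in L])
a=c([(222,188),(280,163),(370,272),(315,305)]);b=c([(157,155),(222,133),(318,254),(248,277)])
X=np.array([tri([(sc,a[i],0),(si,b[i],0)])[0] for i in range(4)]);print(X.round(4));print(X.mean(0).round(4))
# B->C long (dish -y direction presumably)
P=np.array([(-20.5,48.5,60),(20.5,48.5,60),(20.5,-48.5,60),(-20.5,-48.5,60)])/1000.
def f(p): 
    Q=T(*p[:3],P);return np.r_[(proj(sc,Q,0)-a).ravel(),(proj(si,Q,0)-b).ravel()]
r=least_squares(f,[.44,-.43,0.3],x_scale=.01);print(r.x.round(4),np.degrees(r.x[2]),r.fun.reshape(-1,2).round(1).tolist())
E
```

```text
[[ 0.4367 -0.3504  0.0506]
 [ 0.4717 -0.3548  0.0567]
 [ 0.485  -0.434   0.0375]
 [ 0.4398 -0.4483  0.0531]]
[ 0.4583 -0.3969  0.0495]
[ 0.4533 -0.4052  0.041 ] 2.3510658905475745 [[-1.0, 0.7], [-0.4, -0.3], [1.0, 1.5], [-0.7, 1.2], [-0.9, -0.8], [1.1, -1.3], [1.3, -1.2], [-0.5, 0.0]]
```

```bash
python3 - <<'E'
from h import *
for n in ("scene","side"):
    im=pickle.load(open(n+"20.pkl","rb"))["image"][:,:,::-1]
    cv2.imwrite(f"pics/{n}ch.png",cv2.resize(im[180:380,100:360],None,fx=3,fy=3,interpolation=2))
E
```

```text
(no output)
```

View pics/scenech.png

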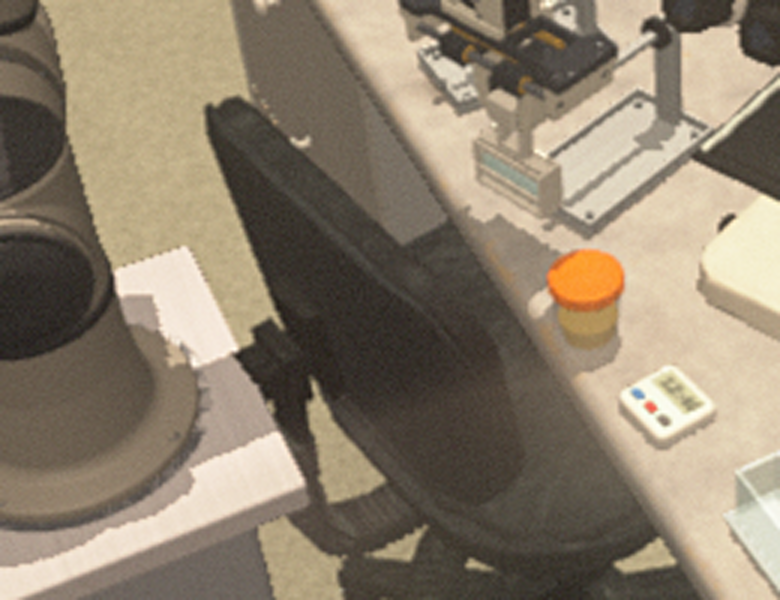

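View pics/sidech.png

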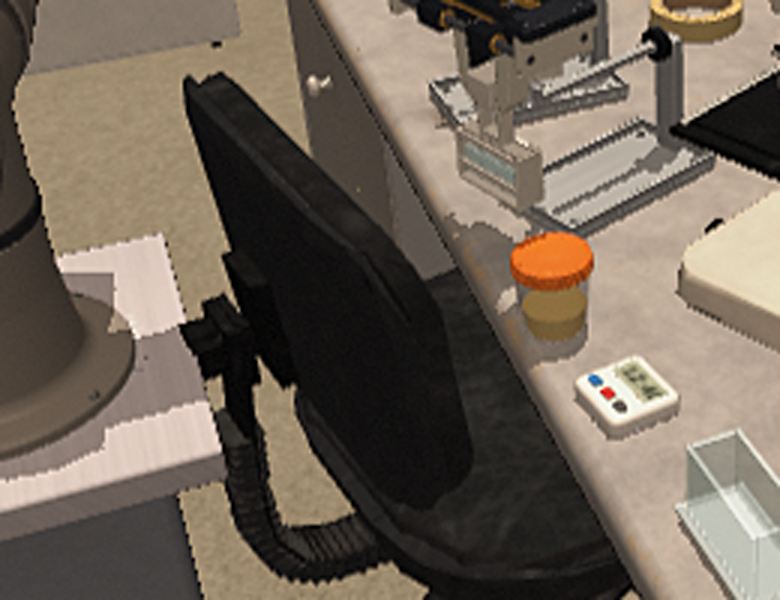

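```bash
python3 - <<'E'
from h import *
sc=pickle.load(open("scene20.pkl","rb"));si=pickle.load(open("side20.pkl","rb"))
def c3(x,y): return (100+(x+.5)/3-.5,180+(y+.5)/3-.5)
for n,a,b in [("tl",(210,108),(188,82)),("tr of top",(240,97),(220,75)),("right edge",(520,350),(440,300)),("mid edge",(400,250),(360,225)),("bench edge",(445,190),(435,210)),("handle",(555,400),(520,335))]:
    X,e=tri([(sc,c3(*a),0),(si,c3(*b),0)]);print(n,X.round(3),np.round(e,1))
E
```

```text
tl [0.198 0.17  0.132] [2.1 2.1]
tr of top [0.226 0.172 0.132] [2.4 2.4]
right edge [ 0.312 -0.23   0.133] [6. 6.]
mid edge [ 0.297 -0.012  0.066] [1.8 1.8]
bench edge [ 0.4    0.164 -0.048] [3. 3.]
handle [ 0.34  -0.263  0.107] [11.2 11.2]
```

```bash
python3 -m creep '[[[0,-0.5,-1.5,0,4,0,2.8],[-0.6,-1.5,-3,0,9,0,2.8],[-1.2,-2.8,-4.3,0,14,0,2.8],[-1.8,-3.6,-5.3,0,18.5,0,2.8],[-1.8,-3.6,-5.3,0,18.5,0,2.8]]]'; python3 - <<'E'
from plant import robot
from h import *
d=robot.get_image("wrist");cv2.imwrite("pics/w21.png",d["image"][:,:,::-1])
s=robot.state();print(s["clock"],s["eef_pos"],s["wrist_force"],R.from_quat(s["orientation"]).as_matrix().round(4).tolist())
E
```

```text
clock: 27.3
eef_pos: [0.3702, 0.0212, 0.1697]
orientation: [-0.51, 0.489, -0.49, 0.511]
wrist_force: [0.6, 0.0, -1.7]
gripper_width: 0.0317
27.35 [0.37040886 0.02108023 0.16939391] [ 0.572826   -0.408314   -1.34279094] [[0.0422, 0.0014, 0.9991], [-0.9991, -0.0002, 0.0422], [0.0002, -1.0, 0.0014]]
```

View pics/w21.png

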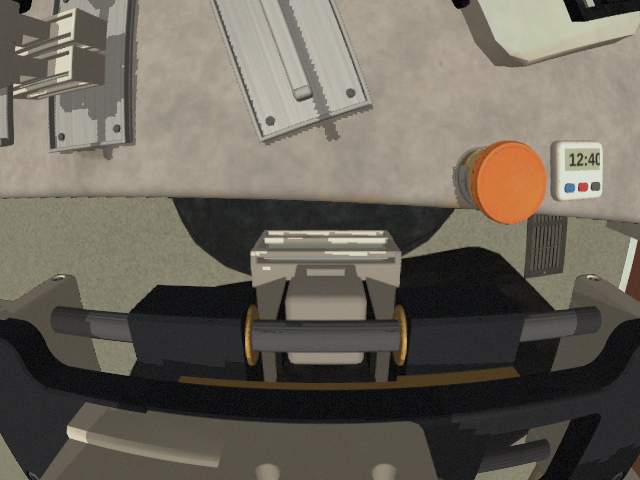

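```bash
python3 - <<'E'
from h import *
w0=pickle.load(open("wrist0.pkl","rb"))
print(proj(w0,[[.198,.17,.132],[.226,.172,.132],[.297,-.012,.066]],1).round())
# the wrist0 point(125,72) and scene/side lines: heights
for z in (.13,.05,-.05,-.15): print(z,atz(w0,(125,75),z,1).round(3),atz(w0,(155,200),z,1).round(3),atz(w0,(180,290),z,1).round(3))
sc=pickle.load(open("scene20.pkl","rb"));si=pickle.load(open("side20.pkl","rb"))
for z in (.13,.05,-.05): print(proj(sc,atz(w0,(125,75),z,1),0)[0].round(),proj(si,atz(w0,(125,75),z,1),0)[0].round())
E
```

```text
[[-19.  70.]
 [ -2.  61.]
 [101. 236.]]
0.13 [0.376 0.129 0.13 ] [0.398 0.033 0.13 ] [ 0.41  -0.039  0.13 ]
0.05 [0.329 0.146 0.05 ] [0.358 0.02  0.05 ] [ 0.374 -0.075  0.05 ]
-0.05 [ 0.27   0.168 -0.05 ] [ 0.308  0.003 -0.05 ] [ 0.329 -0.119 -0.05 ]
-0.15 [ 0.212  0.19  -0.15 ] [ 0.258 -0.013 -0.15 ] [ 0.284 -0.164 -0.15 ]
[238. 205.] [234. 200.]
[223. 229.] [219. 228.]
[205. 258.] [201. 259.]
```

```bash
python3 -m creep '[[[3,0,-0.2,0,0,0,2.8],[7,0,-0.4,0,0,0,2.8],[11,0,-0.6,0,0,0,2.8],[15,0,-0.8,0,0,0,2.8]]]'; python3 - <<'E'
from plant import robot
from h import *
d=robot.get_image("wrist");cv2.imwrite("pics/w22.png",d["image"][:,:,::-1])
d=robot.get_image("side");cv2.imwrite("pics/s22.png",d["image"][:,:,::-1])
s=robot.state();print(s["clock"],s["eef_pos"],s["wrist_force"])
E
```

```text
clock: 27.85
eef_pos: [0.3682, -0.1308, 0.1688]
orientation: [-0.51, 0.489, -0.489, 0.51]
wrist_force: [0.7, -0.4, -2.2]
gripper_width: 0.0318
27.95 [ 0.36865849 -0.13265445  0.16888701] [ 0.36757909 -0.21415197 -1.21682145]
```

View pics/w22.png

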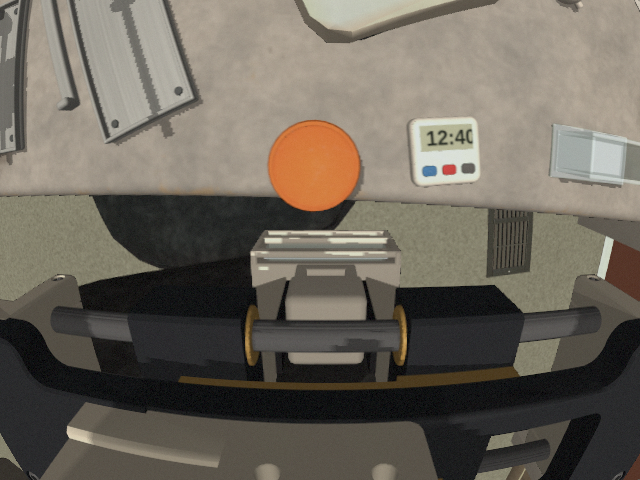

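View pics/s22.png

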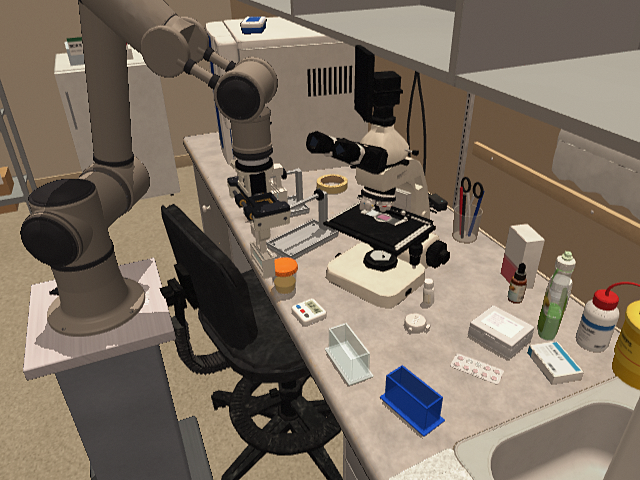

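```bash
python3 -m creep '[[[4,0,-0.2,0,0,0,2.8],[8,0,-0.4,0,0,0,2.8],[12,0,-0.5,0,0,0,2.8],[16,0,-0.7,0,0,0,2.8],[20,0,-0.8,0,0,0,2.8]]]';python3 -m creep '[[[4,0,1,0,0,0,2.8],[5.5,0,2,0,0,0,2.8],[5.5,0,2,0,0,0,2.8]]]'; python3 - <<'E'
from plant import robot
from h import *
d=robot.get_image("wrist");pickle.dump(d,open("w23.pkl","wb"));cv2.imwrite("pics/w23.png",d["image"][:,:,::-1])
s=robot.state();print(s["clock"],s["eef_pos"],s["wrist_force"],R.from_quat(s["orientation"]).as_matrix().round(4).tolist(),s["q"].round(2))
E
```

```text
clock: 28.58
eef_pos: [0.3682, -0.3303, 0.1685]
orientation: [-0.51, 0.49, -0.489, 0.511]
wrist_force: [1.2, 0.6, -0.9]
gripper_width: 0.0317
clock: 28.95
eef_pos: [0.3906, -0.3839, 0.168]
orientation: [-0.51, 0.49, -0.489, 0.51]
wrist_force: [0.1, 1.1, -1.1]
gripper_width: 0.0319
29.0 [ 0.39010534 -0.3829302   0.16814316] [-0.21192407  0.66148776 -1.18883016] [[0.0413, -0.0009, 0.9991], [-0.9991, 0.0017, 0.0413], [-0.0017, -1.0, -0.0009]] [-0.92  0.43  1.55  0.    1.16  0.61]
```

View pics/w23.png

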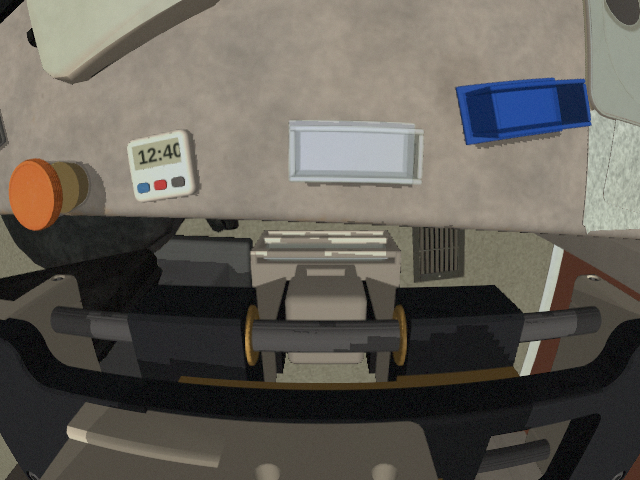

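```bash
python3 - <<'E'
import cv2
a=cv2.imread("pics/w23.png")[105:200,275:435];cv2.imwrite("pics/w23a.png",cv2.resize(a,None,fx=5,fy=5,interpolation=2))
E
```

```text
(no output)
```

View pics/w23a.png

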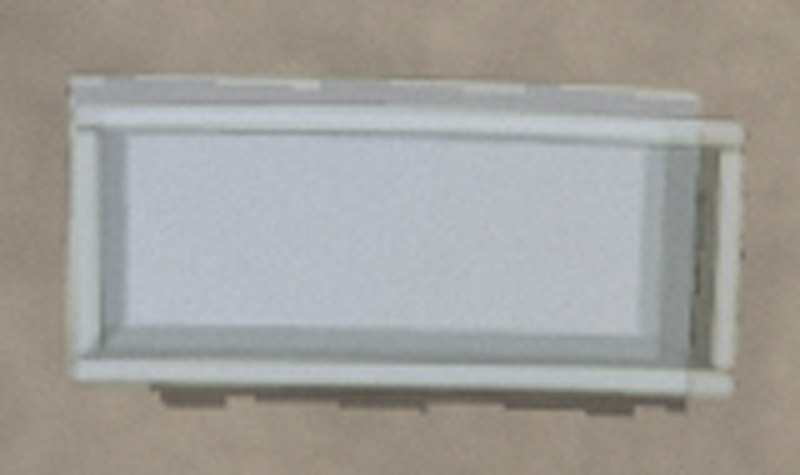

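```bash
cat > dish.py <<'E'
from fit import *
def dishfit(d,rim,flo,s,o,x0=(.45,-.4,0.03)):
    A=lambda L:[((x+.5)/s-.5+o[0],(y+.5)/s-.5+o[1]) for x,y in L]
    P=[(20.5,48.5,60),(20.5,-48.5,60),(-20.5,-48.5,60),(-20.5,48.5,60)];F=[(16.5,44.5,4),(16.5,-44.5,4),(-16.5,-44.5,4),(-16.5,44.5,4)]
    for n,PP,uv in (("rim",P,A(rim)),("floor",F,A(flo)),("both",P+F,A(rim)+A(flo))):
        for fz in (0,1):
            p,e=fit(d,PP,uv,x0,freez=fz);print(n,p.round(4),np.degrees(p[2]).round(2),"rms",np.sqrt((e**2).mean()).round(2))
E
python3 - <<'E'
from dish import *
d=pickle.load(open("w23.pkl","rb"))
dishfit(d,[(76,104),(744,122),(734,397),(73,380)],[(130,135),(645,148),(638,335),(122,325)],5,(275,105))
E
```

```text
rim [ 0.453  -0.4032  0.0267] 1.53 rms 0.6
rim [ 0.4529 -0.4034  0.0267 -0.0026] 1.53 rms 0.34
floor [ 0.4527 -0.4034  0.0265] 1.52 rms 0.44
floor [ 0.4528 -0.4032  0.0266  0.0021] 1.52 rms 0.37
both [ 0.4529 -0.4033  0.0266] 1.53 rms 0.55
both [ 0.4528 -0.4034  0.0266 -0.0013] 1.53 rms 0.5
```

```bash
python3 - <<'E'
import cv2
a=cv2.imread("pics/w23.png")[220:380,235:415];cv2.imwrite("pics/w23b.png",cv2.resize(a,None,fx=4,fy=3.7,interpolation=2))
E
```

```text
(no output)
```

View pics/w23b.png

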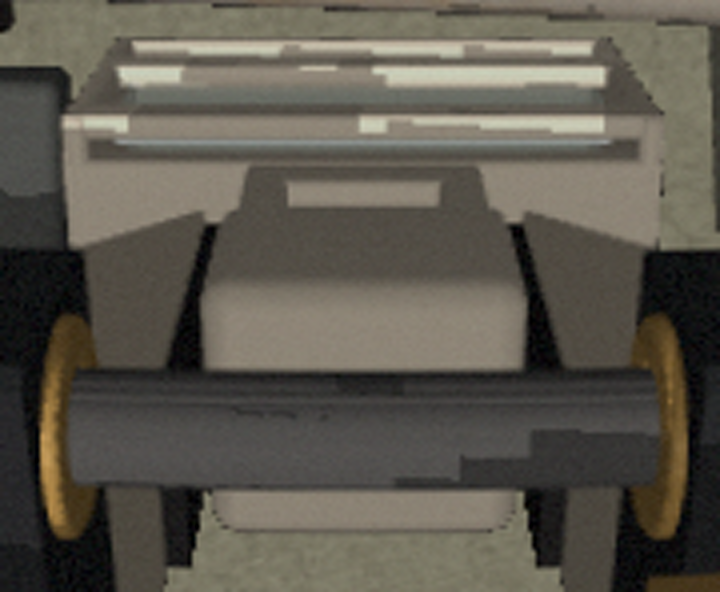

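```bash
cat > rackfit.py <<'E'
from fit import *
def rackfit(d,pts,px,tcp,tp):
    P=np.array(pts,float)/1000;px=np.array(px,float)
    # params: x,y,z(origin), yaw, pitch about rack y, roll
    def tf(p): return R.from_euler("ZYX",[p[3],p[4],p[5]]).apply(P)+p[:3]
    f=lambda p:(proj(d,tf(p),1)-px).ravel()
    r=least_squares(f,[tcp[0],tcp[1],tcp[2]-.082,.03,0,0],x_scale=.01)
    print("rack",r.x[:3].round(4),"yaw,pitch,roll deg",np.degrees(r.x[3:]).round(2),"res",r.fun.reshape(-1,2).round(1).tolist());return r.x
E
python3 - <<'E'
from rackfit import *
d=pickle.load(open("w23.pkl","rb"))
A=[((x+.5)/4-.5+235,(y+.5)/3.7-.5+220) for x,y in [(115,38),(610,38),(62,113),(663,113),(215,530),(518,530)]]
rackfit(d,[(14,42,0),(14,-42,0),(14,42,50),(14,-42,50),(-16,14.5,113),(-16,-14.5,113)],A,(.3901,-.3829,.1681),0)
E
```

```text
rack [ 0.3887 -0.3831  0.0858] yaw,pitch,roll deg [2.26 1.63 0.34] res [[-0.5, 0.1], [0.2, 0.1], [-1.6, 0.2], [2.0, 0.1], [2.4, -0.2], [-2.6, -0.3]]
```

```bash
python3 -m creep '[[[0.5,0,2,0,0.3,0,2.8],[1.3,0,4.2,0,0.75,0,2.8],[2.28,0,6.27,0,0.75,0,2.8],[2.28,0,6.27,0,0.75,0,2.8],[2.28,0,6.27,0,0.75,0,2.8]]]'; python3 - <<'E'
from plant import robot
from h import *
d=robot.get_image("wrist");pickle.dump(d,open("w24.pkl","wb"));cv2.imwrite("pics/w24.png",cv2.resize(d["image"][210:390,225:425,::-1],None,fx=4,fy=3.3,interpolation=2))
for n in ("side","scene"):
    d=robot.get_image(n);pickle.dump(d,open(n+"24.pkl","wb"));cv2.imwrite(f"pics/{n}24.png",cv2.resize(d["image"][260:420,270:450,::-1],None,fx=4,fy=3.7,interpolation=2))
s=robot.state();print(s["clock"],s["eef_pos"],s["wrist_force"],R.from_quat(s["orientation"]).as_matrix().round(4).tolist())
E
```

```text
clock: 29.62
eef_pos: [0.4527, -0.4027, 0.1689]
orientation: [-0.507, 0.493, -0.492, 0.507]
wrist_force: [0.1, 0.5, -0.7]
gripper_width: 0.0318
29.775 [ 0.45271723 -0.40335073  0.16937384] [ 0.78900202 -0.52802471 -0.65864826] [[0.027, -0.0003, 0.9996], [-0.9996, 0.0002, 0.027], [-0.0003, -1.0, -0.0003]]
```

View pics/w24.png

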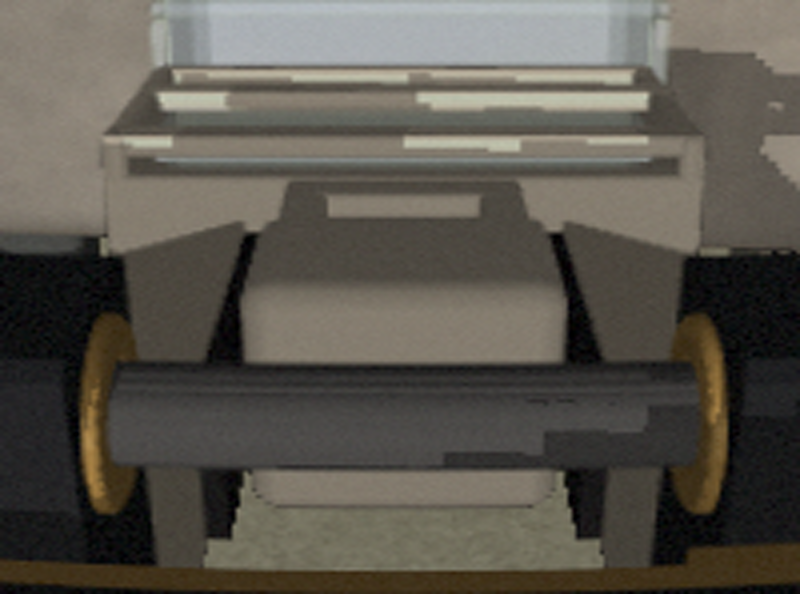

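View pics/side24.png

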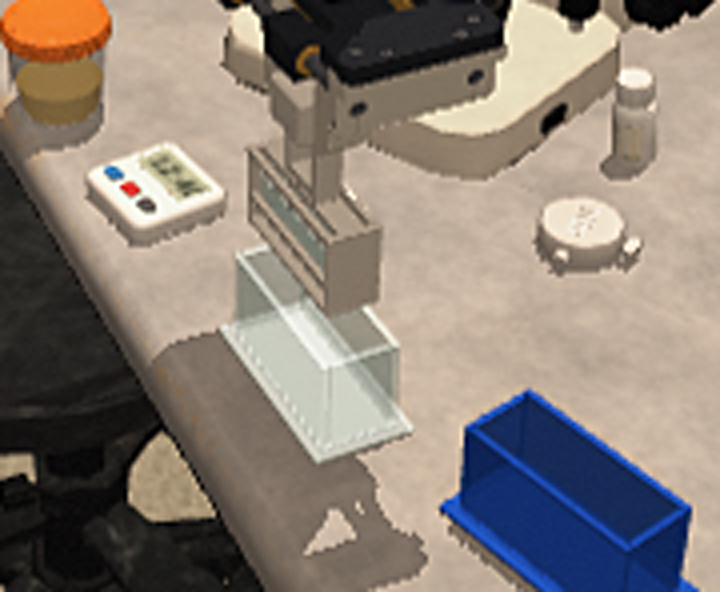

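View pics/scene24.png

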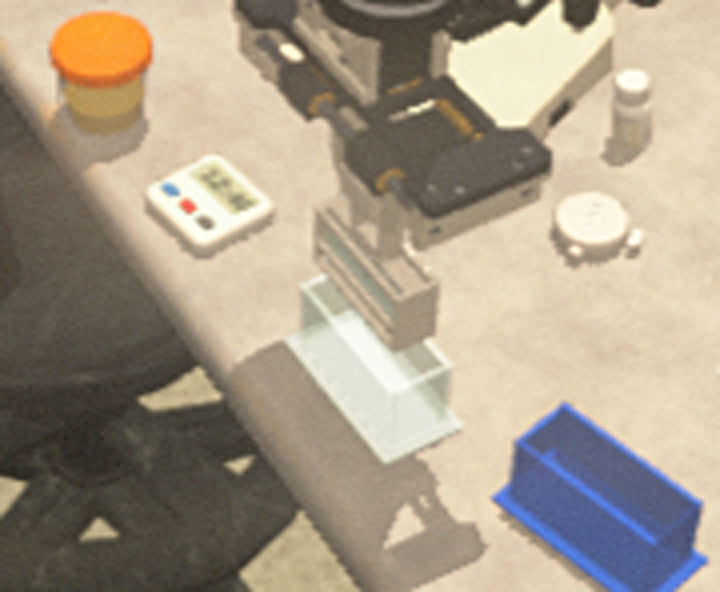

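```bash
python3 -m creep '[[[0,0.2,0.08,0,0,0,2.8],[0,1.0,0.08,0,0,0,2.8],[0,1.9,0.08,0,0,0,2.8],[0,2.3,0.08,0,0,0,2.8],[0,2.3,0.08,0,0,0,2.8]]]'; python3 - <<'E'
from plant import robot
from h import *
d=robot.get_image("wrist");pickle.dump(d,open("w25.pkl","wb"));cv2.imwrite("pics/w25.png",cv2.resize(d["image"][190:390,215:435,::-1],None,fx=3.6,fy=3,interpolation=2))
for n in ("side","scene"):
    d=robot.get_image(n);pickle.dump(d,open(n+"25.pkl","wb"));cv2.imwrite(f"pics/{n}25.png",cv2.resize(d["image"][290:410,300:420,::-1],None,fx=5,fy=5,interpolation=2))
s=robot.state();print(s["clock"],s["eef_pos"],s["wrist_force"])
E
```

```text
clock: 30.4
eef_pos: [0.454, -0.4036, 0.1456]
orientation: [-0.507, 0.494, -0.493, 0.507]
wrist_force: [-0.7, -0.7, -0.0]
gripper_width: 0.0319
30.55 [ 0.45428857 -0.40391847  0.14648294] [-0.34232282 -0.64679441 -1.33951708]
```

View pics/w25.png

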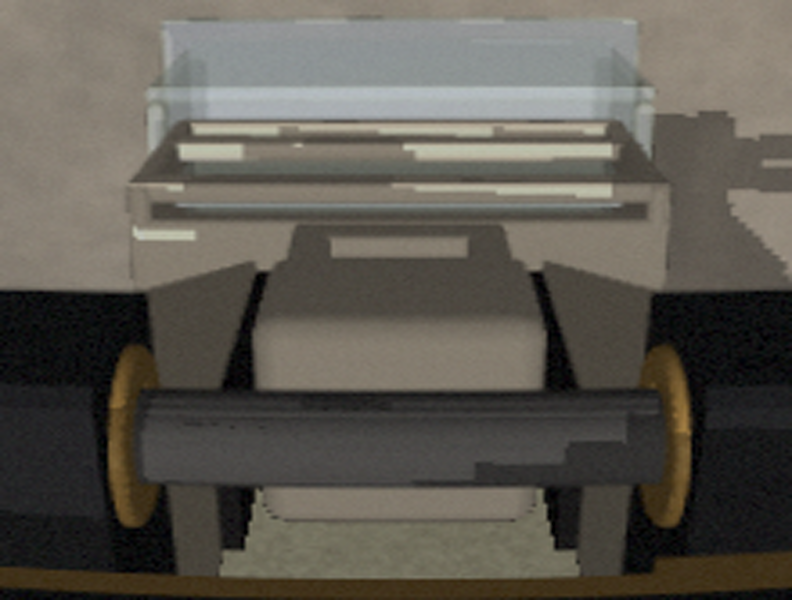

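View pics/side25.png

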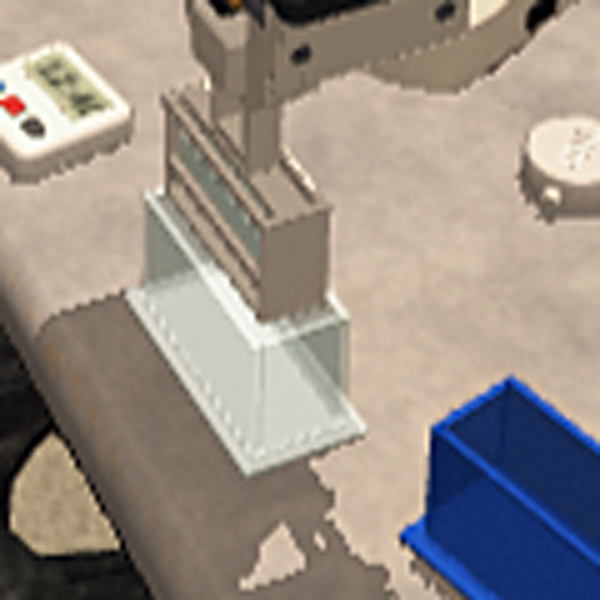

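View pics/scene25.png

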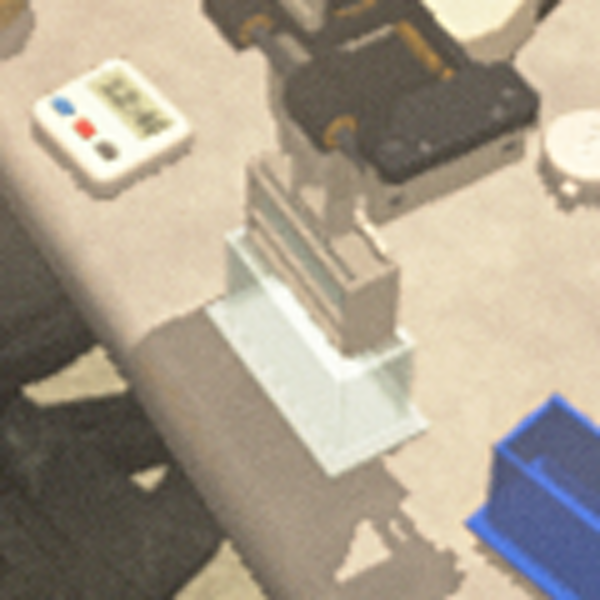

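```bash
python3 - <<'E'
from h import *
d=pickle.load(open("w25.pkl","rb"))
g=lambda x,y:((x+.5)/3.6-.5+215,(y+.5)/3-.5+190)
for z in (.0635,.0625):
  print("rack back bottom",atz(d,g(182,122),z,1).round(4),atz(d,g(618,122),z,1).round(4))
print("rack back top",atz(d,g(127,184),.1135,1).round(4),atz(d,g(668,182),.1135,1).round(4))
print("rim far",atz(d,g(147,88),.06,1).round(4),atz(d,g(655,88),.06,1).round(4))
print("base far",atz(d,g(163,20),.0,1).round(4),atz(d,g(637,20),.0,1).round(4))
E
```

```text
rack back bottom [ 0.4649 -0.3621  0.0635] [ 0.4671 -0.4436  0.0635]
rack back bottom [ 0.4646 -0.3619  0.0625] [ 0.4668 -0.4438  0.0625]
rack back top [ 0.4662 -0.3615  0.1135] [ 0.4687 -0.4433  0.1135]
rim far [ 0.4718 -0.3549  0.06  ] [ 0.4743 -0.4508  0.06  ]
base far [ 0.4775 -0.3476  0.    ] [ 0.4804 -0.4574  0.    ]
```

```bash
python3 -m creep '[[[0,0.2,0.06,0,0,0,2.8],[0,0.8,0.06,0,0,0,2.8],[0,1.4,0.06,0,0,0,2.8],[0,2.0,0.06,0,0,0,2.8]]]'
```

```text
clock: 31.05
eef_pos: [0.4547, -0.4037, 0.1256]
orientation: [-0.507, 0.493, -0.493, 0.507]
wrist_force: [-0.0, 0.4, -1.7]
gripper_width: 0.0315
```

No contact force: the rack is about 17 mm inside the dish. Continuing down.

```bash
python3 -m creep '[[[0,0.7,0,0,0,0,2.8],[0,1.4,0,0,0,0,2.8],[0,2.1,0,0,0,0,2.8],[0,2.7,0,0,0,0,2.8],[0,2.7,0,0,0,0,2.8]]]'; python3 - <<'E'
from plant import robot
from h import *
d=robot.get_image("side");cv2.imwrite(f"pics/side26.png",cv2.resize(d["image"][290:410,300:420,::-1],None,fx=5,fy=5,interpolation=2))
s=robot.state();print(s["clock"],s["eef_pos"],s["wrist_force"])
E
```

```text
clock: 31.68
eef_pos: [0.4546, -0.4035, 0.0986]
orientation: [-0.507, 0.494, -0.493, 0.507]
wrist_force: [0.2, 0.6, -1.1]
gripper_width: 0.0317
31.725 [ 0.45472128 -0.4036915   0.09903573] [ 0.24365433  0.71446358 -0.92697569]
```

View pics/side26.png

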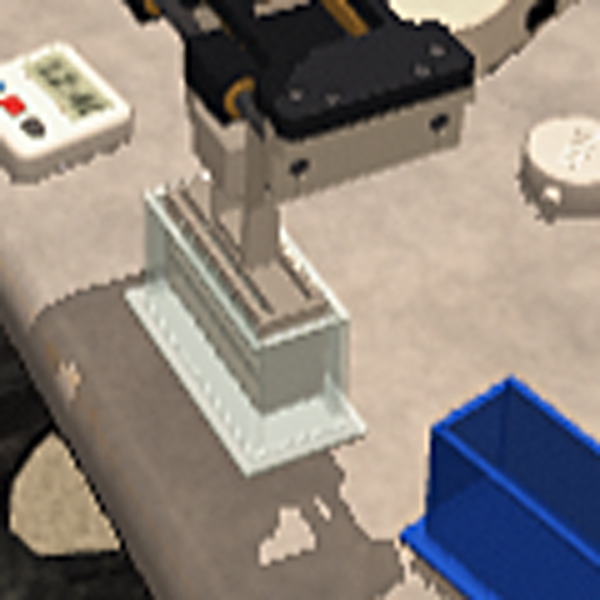

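```bash
python3 -m creep '[[[0,0.4,0,0,0,0,2.8],[0,0.8,0,0,0,0,2.8],[0,1.0,0,0,0,0,2.8],[0,1.1,0,0,0,0,2.8]]]'
```

```text
clock: 32.22
eef_pos: [0.4547, -0.4037, 0.0881]
orientation: [-0.507, 0.493, -0.493, 0.507]
wrist_force: [-0.8, 0.1, -1.5]
gripper_width: 0.0317
```

```bash
python3 -m creep '[[[0,0.08,0,0,0,0,2.8],[0,0.08,0,0,0,0,2.8]]]'
```

```text
clock: 32.48
eef_pos: [0.4549, -0.4038, 0.0878]
orientation: [-0.507, 0.493, -0.493, 0.507]
wrist_force: [-0.7, 1.2, 2.8]
gripper_width: 0.0318
```

```bash
python3 -m creep '[[[0,0,0,0,0,0,3.4],[0,0,0,0,0,0,4],[0,0,0,0,0,0,5],[0,0,0,0,0,0,6],[0,0,0,0,0,0,6]]]';python3 -m creep '[[[0,0,0,0,0,0,6],[0,-1.5,0,0,0,0,6],[0,-4,0,0,0,0,6],[0,-7,0,0,0,0,6],[0,-9,0,0,0,0,6]]]'; python3 - <<'E'
from plant import robot
from h import *
for n in ("side","scene","wrist"):
    d=robot.get_image(n);pickle.dump(d,open(n+"27.pkl","wb"));im=d["image"][:,:,::-1];cv2.imwrite(f"pics/{n}27.png",im if n=="wrist" else cv2.resize(im[290:410,300:420],None,fx=5,fy=5,interpolation=2));cv2.imwrite(f"pics/{n}27f.png",im)
s=robot.state();print(s["clock"],s["eef_pos"],s["wrist_force"])
E
```

```text
clock: 33.1
eef_pos: [0.4547, -0.4038, 0.0874]
orientation: [0.507, -0.493, 0.493, -0.507]
wrist_force: [-0.4, 0.2, -0.6]
gripper_width: 0.0596
clock: 33.72
eef_pos: [0.4552, -0.4042, 0.1803]
orientation: [0.507, -0.492, 0.494, -0.507]
wrist_force: [-0.6, 0.6, 0.5]
gripper_width: 0.06
33.875 [ 0.45526237 -0.40426466  0.17923136] [-0.14458201  0.68760285 -0.80342684]
```

View pics/side27.png

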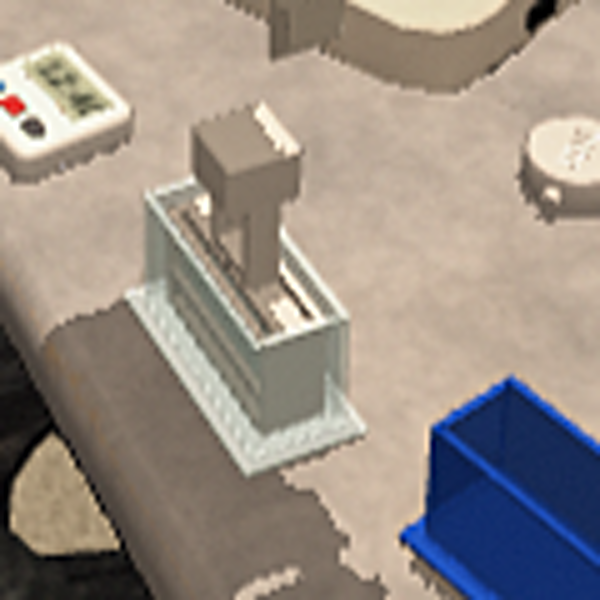

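View pics/wrist27.png

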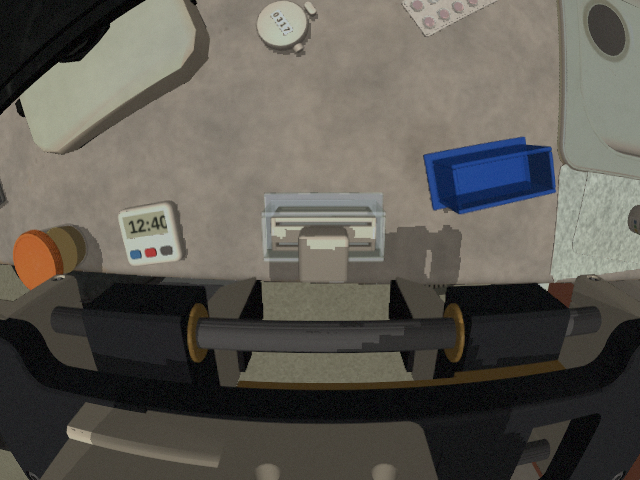

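View pics/scene27f.png

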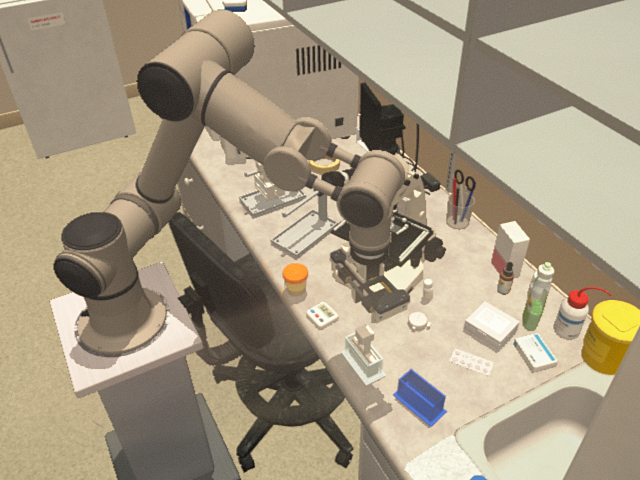

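```bash
python3 - <<'E'
import cv2
a=cv2.imread("pics/side27f.png")[150:250,220:345];b=cv2.imread("pics/w18.png")[80:300,215:365]
cv2.imwrite("pics/chk.png",cv2.resize(a,None,fx=6,fy=6,interpolation=2));cv2.imwrite("pics/chk2.png",cv2.resize(b,None,fx=2.7,fy=2.7,interpolation=2))
E
```

```text
(no output)
```

View pics/chk.png

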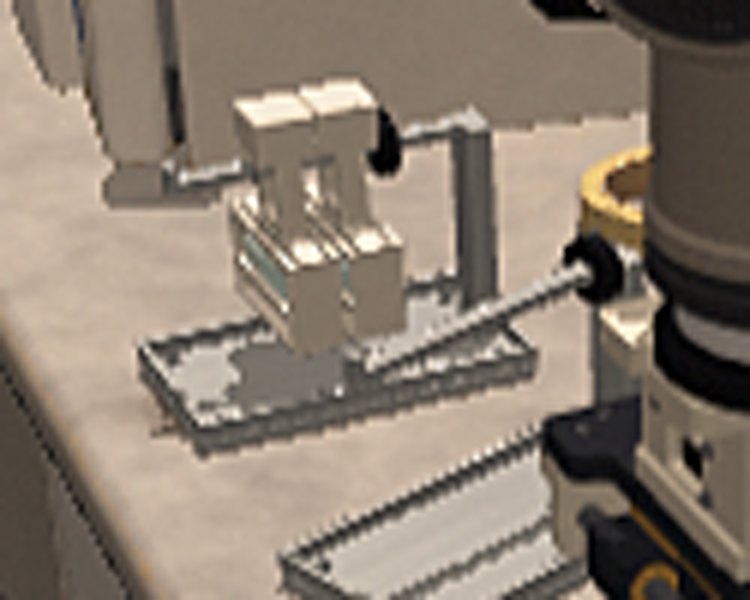

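View pics/chk2.png

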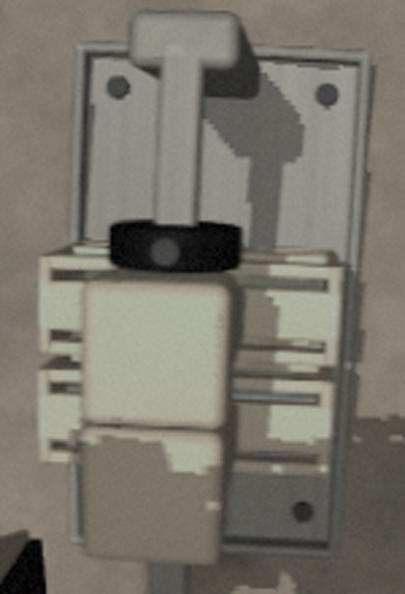

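All three look right: the two racks touch each other and the collar on the spare hook, and the third stands in the dish. The gripper is clear, so I'm handing in.

```bash
python3 -c "
from plant import robot
print(robot.close_job()); print(robot.state()['clock'])"
```

```text
the job is handed in; nothing more can be done
None
the job is handed in; nothing more can be done
```

The job is done and handed in at about 34 s of the 72 s allowed; the hand-in gave no verdict.

- **Front rack:** it hangs on the spare hook against the black collar. The push was read after each small step. It reached 7.2 N, above the 2–5 N sure-touch range but under the roughly 9 N at which the collar slips. The tool stopped moving at contact, so I don't believe the collar slid.
- **Middle rack:** it hangs head to head with the front rack, with a push of 3 to 5 N. It stopped about 32 mm in front of the first rack, as expected, which fits the collar not having moved.
- **Rear rack:** it was lowered into the clear glass dish until the upward force showed it had touched the floor, at the height expected from the grasp. I then let go and raised the gripper clear.

**Last checks:** the final side and wrist pictures show the rack upright inside the dish and the two racks touching on the spare hook. The cup, timer and tally look untouched, and nothing was touching the gripper.

**Disagreements:**
- One wrist-camera fit put the held rack at 1.6° of tilt. I did not confirm it, and the rack went in with no side force.
- The wrist force read about 6 N downward while gripping the middle and rear racks, and went away once they were lifted.

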